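Pack the old cupboard knobs away

TASK

The old kitchen cupboards are coming out: fold the carton's flap right back, put every loose cupboard knob into the round tub, and press the tub's lid on until it sits level and fully home. The lidded tub must stand upright on the floor of the carton, with the knobs in it, before you fold the flap down flat shut. Leave the screwdriver, mug and soap bottle where they are.

Things in the scene. Friction and masses are not known exactly. Their poses are not given: they have to be found in the camera images.
- carton: (sizes in mm) open cardboard carton that does not shift, outside 150 (its x) by 200 (its y) by 105 tall, walls and floor 5 thick. Origin at the centre of its underside, on the worktop. The flap is hinged along its far (+x) rim, the robot side is its -x side
- flap (a joint): (sizes in mm) angle of the carton's top flap, rad: 0 flat shut on the rim, 1.57 upright, 1.9 fully back (stop); positive swings the near edge up and away from the robot. Stiff crease (0.3 N m): it stays where it is left; 2 to 3 N at the tongue moves it. The flap is 150 (from hinge to near edge) by 200 by 5 thick, its underside level with the hinge line when shut
- flap_tab (a point): (sizes in mm) grip point on the flap's pull tongue: 176 from the hinge line, 2.5 above the flap's underside. The tongue is 40 wide (along the hinge line), 5 thick, and sticks out 44 beyond the middle of the near edge; with the tool pointing down, fingers can pinch it across its width at every flap angle, the tongue turning between the pads
- flap_hinge (a point): middle of the hinge line, on the carton's far rim at height 105 mm (75 mm along the carton's +x from its centre)
- tub: (sizes in mm) white round open tub, outside diameter 66, 66 tall, wall 3.5, floor 3 thick, 120 g, loose. Origin at the centre of its underside, z axis up through the mouth
- lid: loose grey round lid, 32 mm tall, 40 g: a chamfered plug 55 in diameter, 5 deep (the tub is 59 inside); on it a disc 64 in diameter, 5 thick, that sits on the tub's rim; on that a round grip 18 in diameter, 22 tall. Origin at the centre of the plug's underside, z axis up the grip; it starts on the worktop, grip up. Seated, its origin is 61 above the tub's origin, the grip's top 93
- knob0: a loose steel cupboard knob, 18.5 mm tall, 30 g: a round head 24 in diameter and 9 thick, then a round-ended stem 13 in diameter and 9.5 long. Origin at the centre of the head's flat face; the body's z axis runs from that face along the stem. It starts standing on its face with the stem up. Absent (None) in some starts
- knob1: a loose steel cupboard knob, 18.5 mm tall, 30 g: a round head 24 in diameter and 9 thick, then a round-ended stem 13 in diameter and 9.5 long. Origin at the centre of the head's flat face; the body's z axis runs from that face along the stem. It starts standing on its face with the stem up. Absent (None) in some starts
- knob2: a loose steel cupboard knob, 18.5 mm tall, 30 g: a round head 24 in diameter and 9 thick, then a round-ended stem 13 in diameter and 9.5 long. Origin at the centre of the head's flat face; the body's z axis runs from that face along the stem. It starts standing on its face with the stem up. Absent (None) in some starts
- knob3: a loose steel cupboard knob, 18.5 mm tall, 30 g: a round head 24 in diameter and 9 thick, then a round-ended stem 13 in diameter and 9.5 long. Origin at the centre of the head's flat face; the body's z axis runs from that face along the stem. It starts standing on its face with the stem up. Absent (None) in some starts
- screwdriver: screwdriver lying on the far side of the worktop, to be left alone; origin near its middle
- mug: white mug, radius 40, 90 mm tall, to be left alone; origin at the centre of its underside
- soap: green soap bottle, radius 30, 190 mm tall, to be left alone; origin at the centre of its underside

How it is judged:
By the outcome, as a careful person would: the job done as asked, in the order asked, and still so for the second after the job is handed in, with the robot touching nothing.
Of knob0, knob1, knob2, knob3 only 2 to 4 are there at a start; the rules pass over those that are not, and their reading is None.
At some moment in a run one of knob0, knob1, knob2, knob3, lid, tub may be knocked a few centimetres aside while the robot is not near it.
It also fails if it takes over 200 s, if anything falls off the work surface, if the arm or the gripper's body presses on something with over 40 N, if the wrist force passes 120 N, or if a joint passes its speed limit or range.

ROBOT

A 6-joint arm with a two-finger parallel gripper is mounted at the origin on the work surface. World frame = base frame: x ahead of the robot, y to its left, z up, the work surface at z = 0. Lengths are in mm, angles in degrees, forces in N, time in s.
With the tool pointing down it reaches from about 300 to 850 mm from the base axis. Payload 4.2 kg.
Tool frame: the origin (TCP) lies between the finger pads, 19 mm behind the fingertips; this is the grasp point; z points along the fingers, y is the line along which they close (so a half turn about z gives the same grasp; the last joint's range is limited). The gripper opens to 91 mm and grips with 3 to 60 N. Pads are 32 mm wide; open, the fingers measure 118 mm over their backs; the gripper's body (76 mm by 178 mm) begins 60 mm behind the grasp point.
Start: joints at [-65.947, 18.312, 89.639, -0, 72.044, -1.146], TCP at [244.816, -520.295, 232.776] pointing down, gripper open.
Joint ranges: [-177.97, 177.97], [-48.28, 115.42], [12.27, 149.76], [-77.06, 257.06], [2.81, 150.46], [-146.56, 146.56]. Speed limits (degrees/s): [147.25, 147.25, 180, 180, 180, 180].

INTERFACE

Orientations are given as [roll, pitch, yaw] about the fixed x, y, z axes, in that order (R = Rz(yaw) Ry(pitch) Rx(roll)).
In Python, from workcell import * gives the robot as it stands. The module is installed in compiled form; this text tells all that it offers.
- The arm moves only by the shell command python3 -m crank 'ROWS' [FORCE]. ROWS is JSON, a list of rows, each an object of numbers: "grip": the finger opening in m, from 0 to 0.0912; "x", "y", "z": the shift along the tool's x, y, z in m; "yaw": the turn about the tool's z in rad. In form: [{"grip": .., "x": .., "y": .., "z": .., "yaw": ..}, ...]. A call has exactly 5 rows; each row is the pose to reach, as a shift and turn from the pose commanded when the call began, along the tool's axes at that moment; what a row does not reach only later rows make up. A row lasts 1/12 s, in which the tool goes at most 41.7 mm and 7.16 degrees, less where a joint would pass 70% of its speed; a pose out of reach is approached as far as the arm can. A call with a gripper value outside its range is refused whole. The fingers move at their own pace and stop on an object; FORCE is the grip in N (left out, the last holds). Time passes only in rows, so rows that repeat a pose let the fingers close, or fill a call up. It gives the time, the measured TCP pose, the force, the opening and the grip force at its end, in the units of the state.
- state(): the state, without advancing time (a new reading comes with each control period).
- grab_frame(name): name is "scene" or "top" or "wrist"; returns the picture (384x512x3 uint8, red, green, blue); there is no depth.
- camera_model(name): a dict with "intrinsics" (3x3 intrinsics, pixels), "R" (3x3) and "t" (3): a world point X has camera coordinates R X + t. Camera axes: x right, y down, z forward; pixel columns grow to the right and rows downward; lengths in mm; the calibration is good to about 2 mm. A picture is of the moment at which its call begins: read the wrist's pose just before it. camera_model takes no time and is no camera call; for the wrist camera it gives the pose at the moment of the call.
- job_done(): hands the job in; it is judged then, once.
The state is a dict: "time_s": time; "qpos": joint angles; "qvel": joint speeds; "effort": joint torques, N m; "ee_pos": TCP position; "ee_rot": TCP orientation; "force": force on the tool from outside, world axes, zero at the start; "torque": the same for the moment, N m; "gripper_width": finger opening in mm; "gripper_force": force on a finger pad.
Only numpy, scipy, OpenCV 4.12 (cv2) and the standard library are available. Lean on these libraries where they do the work, as an engineer would, in place of code of your own. Each camera call takes 0.05 s, during which the arm holds its last target. There are 200 camera calls.

## Working session

There is one attempt and no reset: what is moved stays moved. The work goes in short steps, Python scripts to look and compute and a shell command to move; the robot and the scene stay as the last step left them, time stands still between calls to the robot, and variables do not carry over. Pictures are saved under pics/ and viewed, at most 14 in all, crops included, and the job is handed in when it is done.

```bash
mkdir -p pics; cat > h.py <<'E'
import numpy as np, cv2
from workcell import *
def save(n,f,crop=None,s=1):
    im=grab_frame(n)
    cv2.imwrite('pics/raw_'+f,im[...,::-1])
    if crop: im=im[crop[1]:crop[3],crop[0]:crop[2]]
    im=cv2.resize(im,None,fx=s,fy=s)
    cv2.imwrite('pics/'+f,im[...,::-1]); return im
def pix(n,u,v,z,m=None):
    m=m or camera_model(n);K,R,t=map(np.array,(m['intrinsics'],m['R'],m['t']))
    d=R.T@np.linalg.inv(K)@[u,v,1]; c=-R.T@t
    return c+d*(z-c[2])/d[2]
def proj(n,X,m=None):
    m=m or camera_model(n);K,R,t=map(np.array,(m['intrinsics'],m['R'],m['t']))
    p=K@(R@np.array(X)+t); return p[:2]/p[2]
E
python3 - <<'E'
from h import *
a=save('top','t0.png',s=1.5);b=save('scene','s0.png',s=1.5)
print(state())
for n in('top','scene'):
    m=camera_model(n);print(n,-np.array(m['R']).T@m['t'],np.round(m['R'],3).tolist())
E
```

```text
{'time_s': 0.1, 'qpos': array([-6.59476146e+01,  1.83488463e+01,  8.96982962e+01, -1.42768134e-03,
        7.20435684e+01, -1.14578183e+00]), 'qvel': array([ 0.00482741, -0.09928908, -0.23704668, -0.05985564, -0.0445674 ,
        0.00556084]), 'effort': array([-4.24611881e-04, -4.13331020e+01, -2.32510221e+01,  7.27915415e-02,
        4.21492488e-02, -5.69170481e-05]), 'ee_pos': array([ 244.63459691, -519.9116011 ,  232.00320954]), 'ee_rot': array([-1.79909280e+02, -4.56714948e-04,  2.51986081e+01]), 'force': array([0.17235008, 0.48692403, 0.84009473]), 'torque': array([0.01055367, 0.02681234, 0.01456691]), 'gripper_force': 0.0, 'gripper_width': 91.21251369126072}
top [ 419.5197222  -115.36177378 1098.21749645] [[0.02, -1.0, -0.008], [-0.981, -0.018, -0.192], [0.192, 0.012, -0.981]]
scene [1321.44009001 -394.99201239  901.93976292] [[0.372, 0.928, 0.004], [0.671, -0.266, -0.693], [-0.642, 0.261, -0.721]]
```

View pics/t0.png

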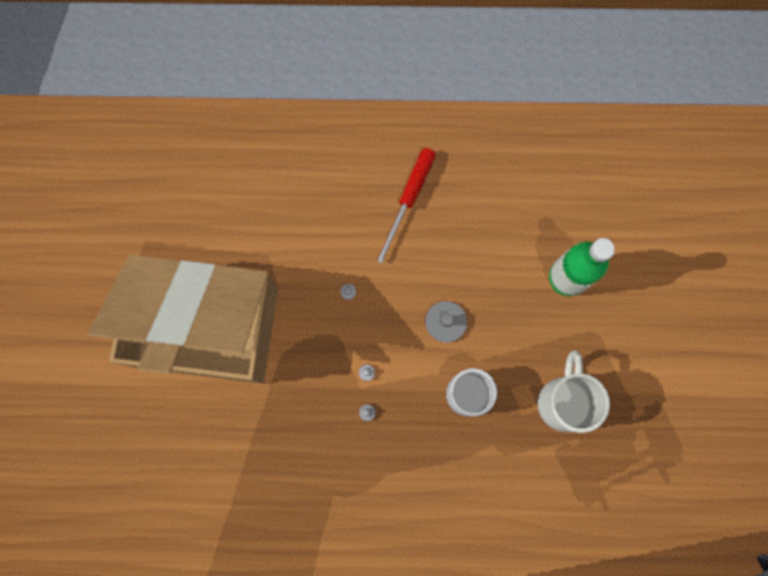

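View pics/s0.png

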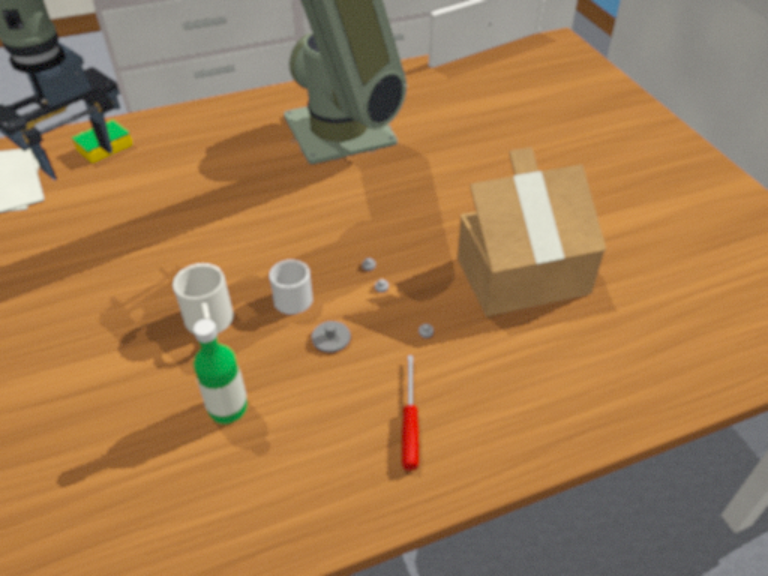

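The top view shows three knobs at (348,291), (367,372) and (368,412), the lid at (446,321) and the tub at (472,392), all at 1.5x. The carton is at the left with its flap part open. The scene view agrees. Next I fit the poses.

```bash
cat > m.py <<'E'
from h import *
from scipy.optimize import least_squares
mt=camera_model('top'); ms=camera_model('scene')
def P(p,X):
    x,y,a=p; c,s=np.cos(a),np.sin(a); X=np.array(X,float)
    return np.array([x+c*X[0]-s*X[1],y+s*X[0]+c*X[1],X[2]])
def F(th,d,y,h=0): return [75-d*np.cos(th)+h*np.sin(th)*1,y,105+d*np.sin(th)+h*np.cos(th)]
if __name__=='__main__':
    rt=[([-75,-100,105],(253,378)),([-75,100,105],(111,362)),([75,-100,105],(268,270))]
    ft=[((150,-100),(248,352)),((150,100),(92,333))]
    rs=[([75,-100,0],(490,313)),([75,100,0],(597,288)),([75,-100,105],(492,266)),([75,100,105],(605,245))]
    fs=[((150,-100),(473,183)),((150,100),(585,168))]
    def r(p):
        e=[]
        for m,L,G in((mt,rt,ft),(ms,rs,fs)):
            for X,u in L:e.append(proj('',P(p[:3],X),m)-np.array(u)/1.5)
            for (d,y),u in G:e.append(proj('',P(p[:3],F(p[3],d,y,5)),m)-np.array(u)/1.5)
        return np.concatenate(e)
    s=least_squares(r,[450,250,0,.4],loss='soft_l1');print(s.x,np.degrees(s.x[2]));print(np.round(r(s.x).reshape(-1,2),1).tolist())
    q=s.x
    for d in(176,):print('tab',P(q[:3],F(q[3],d,0,2.5)))
    print('hinge',P(q[:3],[75,0,105]))
    for n,u,v,z,su,sv in(('k0',348,291,17,426,330),('k1',367,371,17,382,285),('k2',368,410,17,369,264),('lidgrip',448,318,32,330,327),('tub mouth',472,391.5,66,290.5,274)):
        a=pix('',u/1.5,v/1.5,z,mt)
        b=pix('',su/1.5,sv/1.5,z,ms);print(n,a.round(1),b.round(1))
    print('mug',pix('',574,403,90,mt) if 0 else pix('',574/1.5,403/1.5,90,mt),'soap',pix('',602/1.5,248/1.5,190,mt))
E
python3 m.py
```

```text
[ 5.65891021e+02  1.57713573e+02 -8.49476089e-02  5.87520522e-01] -4.8671394707932
[[-0.5, -0.6], [-0.8, -0.1], [-0.7, 0.9], [-3.2, -1.1], [-2.6, 0.7], [-2.7, 2.1], [-3.9, 2.6], [0.2, 4.3], [-0.6, 2.1], [-2.6, 0.5], [-3.3, -3.4]]
tab [496.04164984 163.66142411 204.63742084]
hinge [640.62058054 151.35016231 105.        ]
k0 [622.5 -59.8  17. ] [636.1 -62.4  17. ]
k1 [500.7 -91.8  17. ] [512.8 -92.5  17. ]
k2 [443.  -94.6  17. ] [455.  -95.3  17. ]
lidgrip [ 581.3 -212.    32. ] [ 584.3 -210.4   32. ]
tub mouth [ 470.9 -243.2   66. ] [ 477.2 -242.5   66. ]
mug [ 456.7223066  -381.35069432   90.        ] soap [ 653.20002227 -397.86393583  190.        ]
```

```bash
python3 - <<'E'
import cv2,numpy as np
t=cv2.imread('pics/raw_t0.png');s=cv2.imread('pics/raw_s0.png')
a=cv2.resize(t[165:260,55:188],None,fx=6,fy=6,interpolation=cv2.INTER_CUBIC)[:,:798]
cv2.imwrite('pics/c1.png',a)
b=cv2.resize(s[95:210,300:410],None,fx=5,fy=5,interpolation=cv2.INTER_CUBIC)
cv2.imwrite('pics/c2.png',b)
E
```

```text
(no output)
```

View pics/c1.png

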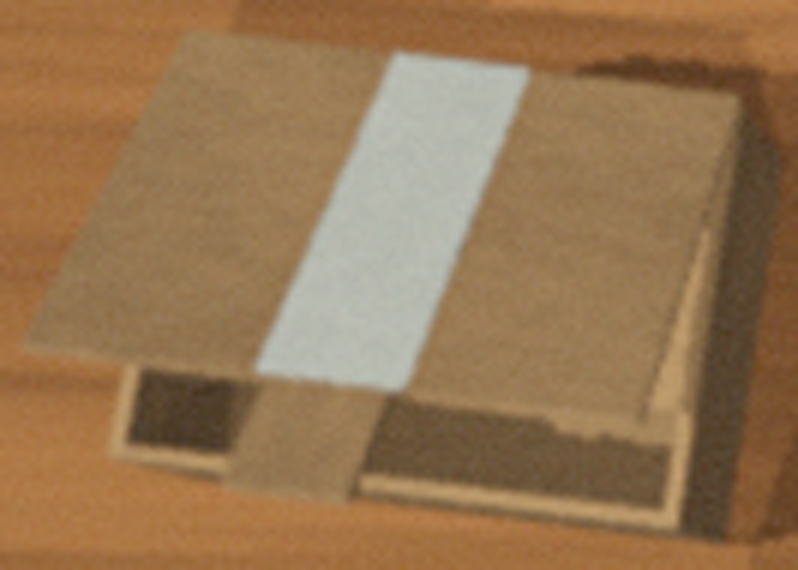

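View pics/c2.png

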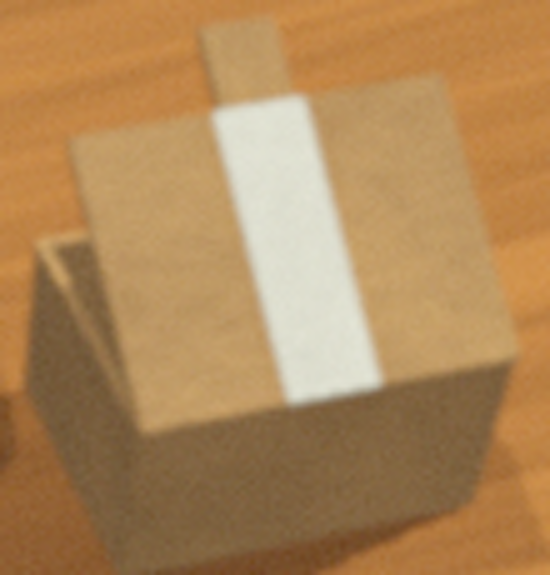

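The crops give clear corners: in the top crop the rim is at (680,528) and (110,458), the tongue end at (225,488) and (348,500). I refit with these.

```bash
cat > fit.py <<'E'
from m import *
def T(x,y):return (55+(x+.5)/6-.5,165+(y+.5)/6-.5)
def S(x,y):return (300+(x+.5)/5-.5,95+(y+.5)/5-.5)
R=[(mt,([-75,-100,105]),T(680,528)),(mt,[-75,100,105],T(110,458)),(ms,[75,-100,0],S(122,575)),(ms,[75,100,0],S(468,500)),(ms,[-75,-100,105],S(38,242))]
G=[(mt,0,-100,T(742,95)),(mt,0,100,T(185,32)),(mt,150,-100,T(640,425)),(mt,150,100,T(28,345)),(mt,194,20,T(225,488)),(mt,194,-20,T(348,500)),
(ms,0,-100,S(145,432)),(ms,0,100,S(515,355)),(ms,150,-100,S(72,140)),(ms,150,100,S(440,78)),(ms,194,-20,S(202,28)),(ms,194,20,S(272,18))]
def r(p):
    return np.concatenate([proj('',P(p[:3],X),m)-u for m,X,u in R]+[proj('',P(p[:3],F(p[3],d,y,5)),m)-u for m,d,y,u in G])
s=least_squares(r,[550,150,0,.5]);p=s.x;print(p.round(3),np.degrees(p[2]));print(np.round(r(p).reshape(-1,2),1).tolist())
print('tab',P(p[:3],F(p[3],176,0,2.5)).round(1));
E
python3 fit.py
```

```text
[ 5.65716e+02  1.58183e+02 -1.02000e-01  5.79000e-01] -5.85153848341559
[[-0.7, -0.4], [-0.4, -0.5], [-0.6, 0.7], [0.9, 0.4], [-0.6, -0.6], [-0.2, -0.2], [0.1, -0.7], [0.1, -0.4], [-0.8, 0.2], [-0.5, -0.4], [0.3, 0.3], [-0.5, -0.3], [1.0, -0.3], [-1.2, -0.4], [-0.4, -1.2], [-1.3, 0.1], [-0.5, -0.4]]
tab [495.1 165.4 203.4]
```

```bash
cat > go.py <<'E'
import sys,numpy as np
from workcell import state
from scipy.spatial.transform import Rotation as Ro
s=state();p=np.array(s['ee_pos']);R=Ro.from_euler('xyz',s['ee_rot'],degrees=True)
# usage: go.py x,y,z[,yaw] ... -> shift (m) of each waypoint from current, each in the frame of the previous waypoint
yaw=s['ee_rot'][2]
print('t',round(s['time_s'],2),'pos',p.round(1),'rot',np.round(s['ee_rot'],1),'F',np.round(s['force'],1),'w',round(s['gripper_width'],1),'gf',round(s['gripper_force'],1))
for a in sys.argv[1:]:
    v=list(map(float,a.split(',')));ny=v[3] if len(v)>3 else yaw
    d=Ro.from_euler('xyz',[180,0,yaw],degrees=True).inv().apply(np.array(v[:3])-p)/1000
    print(a,'->',d.round(4),'yaw',round(np.radians((yaw-ny+180)%360-180),4)); p=np.array(v[:3]);yaw=ny
E
python3 go.py 380,-200,260,-5.85 496,165,270 496,165,204
```

```text
t 0.1 pos [ 244.6 -519.9  232. ] rot [-179.9   -0.    25.2] F [0.2 0.5 0.8] w 91.2 gf 0.0
380,-200,260,-5.85 -> [ 0.2587 -0.2318 -0.028 ] yaw 0.5419
496,165,270 -> [ 0.0782 -0.3749 -0.01  ] yaw 0.0
496,165,204 -> [ 0.    -0.     0.066] yaw 0.0
```

```bash
python3 -m crank '[{"grip":0.08,"x":0.026,"y":-0.023,"z":-0.003},{"grip":0.08,"x":0.052,"y":-0.046,"z":-0.006},{"grip":0.08,"x":0.078,"y":-0.07,"z":-0.009},{"grip":0.08,"x":0.104,"y":-0.093,"z":-0.012},{"grip":0.08,"x":0.13,"y":-0.116,"z":-0.014}]' 20
python3 -m crank '[{"grip":0.08,"x":0.026,"y":-0.023,"z":-0.003,"yaw":0.11},{"grip":0.08,"x":0.052,"y":-0.046,"z":-0.006,"yaw":0.22},{"grip":0.08,"x":0.078,"y":-0.07,"z":-0.009,"yaw":0.33},{"grip":0.08,"x":0.104,"y":-0.093,"z":-0.012,"yaw":0.44},{"grip":0.08,"x":0.129,"y":-0.116,"z":-0.014,"yaw":0.542}]'
python3 go.py 380,-200,260,-5.85 496,165,270 496,165,204
```

```text
time_s: 0.52
ee_pos: [312.4, -358.7, 246.6]
ee_rot: [-180.0, 0.0, -6.2]
force: [0.2, 0.1, -0.1]
gripper_width: 79.6
gripper_force: 0.0
t 0.52 pos [ 312.4 -358.7  246.6] rot [-180.     0.    -6.2] F [ 0.2  0.1 -0.1] w 79.6 gf 0.0
380,-200,260,-5.85 -> [ 0.0501 -0.1651 -0.0134] yaw -0.006
496,165,270 -> [ 0.0782 -0.3749 -0.01  ] yaw 0.0
496,165,204 -> [ 0.    -0.     0.066] yaw 0.0validation failed for argument at $[0]...
```

```bash
python3 -m crank '[{"grip":0.08,"x":0.026,"y":-0.04,"z":-0.005,"yaw":0},{"grip":0.08,"x":0.052,"y":-0.08,"z":-0.01,"yaw":0},{"grip":0.08,"x":0.078,"y":-0.11,"z":-0.015,"yaw":0},{"grip":0.08,"x":0.1,"y":-0.14,"z":-0.02,"yaw":0},{"grip":0.08,"x":0.11,"y":-0.175,"z":-0.023,"yaw":-0.006}]' 20
python3 -m crank '[{"grip":0.08,"x":0.005,"y":-0.04,"z":0,"yaw":0},{"grip":0.08,"x":0.01,"y":-0.08,"z":0,"yaw":0},{"grip":0.08,"x":0.012,"y":-0.12,"z":0,"yaw":0},{"grip":0.08,"x":0.014,"y":-0.16,"z":0,"yaw":0},{"grip":0.08,"x":0.015,"y":-0.2,"z":0,"yaw":0}]' 20
python3 go.py  496,165,270,-5.85 496,165,204
```

```text
time_s: 0.93
ee_pos: [441.2, -197.6, 269.8]
ee_rot: [180.0, -0.1, -5.5]
force: [1.1, 0.6, 0.1]
gripper_width: 80.0
gripper_force: 0.0
time_s: 1.35
ee_pos: [472.9, 1.0, 269.4]
ee_rot: [180.0, 0.0, -5.5]
force: [1.9, -0.1, -0.1]
gripper_width: 80.2
gripper_force: 0.0
t 1.35 pos [472.9   1.  269.4] rot [180.    0.   -5.5] F [ 1.9 -0.1 -0.1] w 80.2 gf 0.0
496,165,270,-5.85 -> [ 0.0073 -0.1655 -0.0006] yaw 0.0059
496,165,204 -> [ 0.    -0.     0.066] yaw 0.0
```

```bash
python3 -m crank '[{"grip":0.08,"x":0.002,"y":-0.04,"z":0,"yaw":0},{"grip":0.08,"x":0.004,"y":-0.08,"z":0,"yaw":0},{"grip":0.08,"x":0.006,"y":-0.12,"z":0,"yaw":0},{"grip":0.08,"x":0.007,"y":-0.15,"z":0,"yaw":0.006},{"grip":0.08,"x":0.007,"y":-0.165,"z":0,"yaw":0.006}]' 20
python3 - <<'E'
from h import *
save('wrist','w1.png'); print(camera_model('wrist'))
for h in(5,):
  pass
from m import P,F
p=[565.7,158.2,-.102]
for d,y in((194,-20),(194,20),(150,-100),(176,0)): print(d,y,proj('wrist',P(p,F(.579,d,y,5))).round(0))
E
python3 go.py  496,165,270,-5.85 496,165,204
```

```text
time_s: 1.77
ee_pos: [495.8, 166.1, 269.0]
ee_rot: [-179.9, 0.0, -5.7]
force: [0.4, -0.4, -0.6]
gripper_width: 79.9
gripper_force: 0.0
{'intrinsics': array([[323.74872151,   0.        , 257.54782395],
       [  0.        , 323.74872151, 189.01188908],
       [  0.        ,   0.        ,   1.        ]]), 'R': array([[-0.09669292, -0.99531321, -0.00144543],
       [-0.96178927,  0.09306219,  0.25748949],
       [-0.25614817,  0.02628761, -0.96628002]]), 't': array([214.90119873, 423.86587717, 548.06968749])}
194 -20 [290. 236.]
194 20 [231. 235.]
150 -100 [398. 176.]
176 0 [261. 210.]
t 1.82 pos [496.  167.3 268.9] rot [-1.799e+02  1.000e-01 -5.600e+00] F [-0.1  2.7  0.1] w 80.3 gf 0.0
496,165,270,-5.85 -> [ 0.0002  0.0023 -0.0011] yaw 0.0038
496,165,204 -> [ 0.    -0.     0.066] yaw 0.0
```

View pics/w1.png

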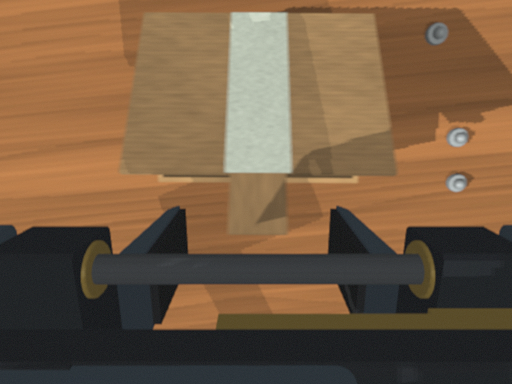

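The wrist view shows the tongue end at (229–287, 233), within 3 px of the prediction. I descend, pinch and swing.

```bash
python3 -m crank '[{"grip":0.08,"x":-0.001,"y":0.001,"z":0.03,"yaw":0.004},{"grip":0.08,"x":-0.001,"y":0.001,"z":0.05,"yaw":0.004},{"grip":0.08,"x":-0.001,"y":0.001,"z":0.065,"yaw":0.004},{"grip":0.035,"x":-0.001,"y":0.001,"z":0.065,"yaw":0.004},{"grip":0.035,"x":-0.001,"y":0.001,"z":0.065,"yaw":0.004}]' 12
python3 -m crank '[{"grip":0.035,"x":0,"y":0,"z":0,"yaw":0},{"grip":0.035,"x":0,"y":0,"z":0,"yaw":0},{"grip":0.035,"x":0,"y":0,"z":0,"yaw":0},{"grip":0.035,"x":0,"y":0,"z":0,"yaw":0},{"grip":0.035,"x":0,"y":0,"z":0,"yaw":0}]' 12
python3 go.py
python3 - <<'E'
import numpy as np
th=np.linspace(.579,1.92,16);x=-176*np.cos(th)+2.5*np.sin(th);z=176*np.sin(th)+2.5*np.cos(th)
for k in range(0,15,5):print([(round((x[i]-x[k])/1000,4),round(-(z[i]-z[k])/1000,4)) for i in range(k+1,k+6)])
E
```

```text
time_s: 2.23
ee_pos: [494.4, 161.1, 204.1]
ee_rot: [179.9, 0.1, -6.1]
force: [0.5, 0.0, 0.4]
gripper_width: 69.8
gripper_force: 0.0
time_s: 2.65
ee_pos: [495.6, 164.7, 205.6]
ee_rot: [-179.6, -0.1, -6.2]
force: [0.0, 9.3, 0.4]
gripper_width: 39.6
gripper_force: 12.0
t 2.65 pos [495.6 164.7 205.6] rot [-1.796e+02 -1.000e-01 -6.200e+00] F [0.  9.3 0.4] w 39.6 gf 12.0
[(np.float64(0.0094), np.float64(-0.0126)), (np.float64(0.0198), np.float64(-0.0244)), (np.float64(0.0313), np.float64(-0.0352)), (np.float64(0.0437), np.float64(-0.0449)), (np.float64(0.0569), np.float64(-0.0534))]
[(np.float64(0.0139), np.float64(-0.0073)), (np.float64(0.0284), np.float64(-0.0134)), (np.float64(0.0434), np.float64(-0.0182)), (np.float64(0.0588), np.float64(-0.0216)), (np.float64(0.0744), np.float64(-0.0236))]
[(np.float64(0.0157), np.float64(-0.0006)), (np.float64(0.0314), np.float64(0.0002)), (np.float64(0.047), np.float64(0.0024)), (np.float64(0.0623), np.float64(0.006)), (np.float64(0.0773), np.float64(0.0109))]
```

```bash
python3 -m crank '[{"grip":0.035,"x":0.0094,"y":-0.002,"z":-0.0126,"yaw":0},{"grip":0.035,"x":0.0198,"y":-0.003,"z":-0.0244,"yaw":0},{"grip":0.035,"x":0.0313,"y":-0.003,"z":-0.0352,"yaw":0},{"grip":0.035,"x":0.0437,"y":-0.003,"z":-0.0449,"yaw":0},{"grip":0.035,"x":0.0569,"y":-0.003,"z":-0.0534,"yaw":0}]' 12
python3 -m crank '[{"grip":0.035,"x":0.0139,"y":0,"z":-0.0073,"yaw":0},{"grip":0.035,"x":0.0284,"y":0,"z":-0.0134,"yaw":0},{"grip":0.035,"x":0.0434,"y":0,"z":-0.0182,"yaw":0},{"grip":0.035,"x":0.0588,"y":0,"z":-0.0216,"yaw":0},{"grip":0.035,"x":0.0744,"y":0,"z":-0.0236,"yaw":0}]' 12
python3 -m crank '[{"grip":0.035,"x":0.0157,"y":0,"z":-0.0006,"yaw":0},{"grip":0.035,"x":0.0314,"y":0,"z":0.0002,"yaw":0},{"grip":0.035,"x":0.047,"y":0,"z":0.0024,"yaw":0},{"grip":0.035,"x":0.0623,"y":0,"z":0.006,"yaw":0},{"grip":0.035,"x":0.0773,"y":0,"z":0.0109,"yaw":0}]' 12
python3 -m crank '[{"grip":0.035,"x":0,"y":0,"z":0,"yaw":0},{"grip":0.035,"x":0,"y":0,"z":0,"yaw":0},{"grip":0.08,"x":0,"y":0,"z":0,"yaw":0},{"grip":0.08,"x":0,"y":0,"z":0,"yaw":0},{"grip":0.08,"x":0,"y":0,"z":0,"yaw":0}]' 12
python3 go.py 640,60,320 622,-60,200
```

```text
time_s: 3.07
ee_pos: [550.9, 159.0, 258.1]
ee_rot: [-180.0, 0.2, -6.1]
force: [-1.7, 1.7, -3.7]
gripper_width: 40.4
gripper_force: 12.0
time_s: 3.48
ee_pos: [625.1, 151.2, 282.2]
ee_rot: [-180.0, 0.1, -6.1]
force: [-1.9, 2.1, -0.2]
gripper_width: 39.8
gripper_force: 12.0
time_s: 3.9
ee_pos: [702.9, 143.0, 272.2]
ee_rot: [-179.9, -0.0, -6.1]
force: [-1.9, 1.3, 2.4]
gripper_width: 39.9
gripper_force: 12.0
time_s: 4.32
ee_pos: [701.7, 142.4, 270.7]
ee_rot: [180.0, 0.1, -6.1]
force: [-0.0, -0.2, 0.1]
gripper_width: 56.8
gripper_force: 0.0
t 4.32 pos [701.7 142.4 270.7] rot [ 1.8e+02  1.0e-01 -6.1e+00] F [-0.  -0.2  0.1] w 56.8 gf 0.0
640,60,320 -> [-0.0527  0.0885 -0.0493] yaw 0.0
622,-60,200 -> [-0.0052  0.1212  0.12  ] yaw 0.0
```

```bash
python3 -m crank '[{"grip":0.08,"x":0,"y":0,"z":-0.02,"yaw":0},{"grip":0.08,"x":0,"y":0,"z":-0.05,"yaw":0},{"grip":0.08,"x":-0.02,"y":0.03,"z":-0.06,"yaw":0},{"grip":0.08,"x":-0.045,"y":0.06,"z":-0.06,"yaw":0},{"grip":0.08,"x":-0.075,"y":0.09,"z":-0.06,"yaw":0}]'
python3 -m crank '[{"grip":0.08,"x":-0.025,"y":0.03,"z":0,"yaw":0},{"grip":0.08,"x":-0.05,"y":0.06,"z":0,"yaw":0},{"grip":0.08,"x":-0.075,"y":0.09,"z":0.005,"yaw":0},{"grip":0.08,"x":-0.1,"y":0.12,"z":0.01,"yaw":0},{"grip":0.08,"x":-0.125,"y":0.15,"z":0.02,"yaw":0}]'
python3 -m crank '[{"grip":0.08,"x":-0.01,"y":0.01,"z":0,"yaw":0},{"grip":0.08,"x":-0.02,"y":0.02,"z":0,"yaw":0},{"grip":0.08,"x":-0.03,"y":0.03,"z":0,"yaw":0},{"grip":0.08,"x":-0.04,"y":0.04,"z":0,"yaw":0},{"grip":0.08,"x":-0.04,"y":0.04,"z":0,"yaw":0}]'
python3 - <<'E'
from h import *
m=camera_model('wrist');a=grab_frame('wrist');np.save('w2m.npy',m,allow_pickle=True)
cv2.imwrite('pics/raw_w2.png',a[...,::-1]); b=save('top','t2.png')
b=b[130:300,40:380];b=cv2.resize(b,(512,256))
cv2.imwrite('pics/w2.png',np.vstack([a,b])[:600,:,::-1] if 0 else cv2.resize(np.vstack([a,b]),None,fx=.93,fy=.93)[...,::-1])
E
python3 go.py
```

```text
time_s: 4.73
ee_pos: [618.4, 60.7, 331.0]
ee_rot: [180.0, -0.1, -6.0]
force: [0.9, -0.4, -0.8]
gripper_width: 80.3
gripper_force: 0.0
time_s: 5.15
ee_pos: [476.9, -75.3, 311.5]
ee_rot: [180.0, -0.1, -6.0]
force: [0.8, -0.8, 0.4]
gripper_width: 80.0
gripper_force: 0.0
time_s: 5.57
ee_pos: [433.8, -110.7, 311.3]
ee_rot: [180.0, -0.0, -6.1]
force: [0.0, 0.1, -0.4]
gripper_width: 80.2
gripper_force: 0.0
t 5.67 pos [ 435.4 -109.8  311.2] rot [-1.8e+02 -1.0e-01 -6.1e+00] F [ 0.9  0.2 -0.2] w 80.1 gf 0.0
```

View pics/w2.png

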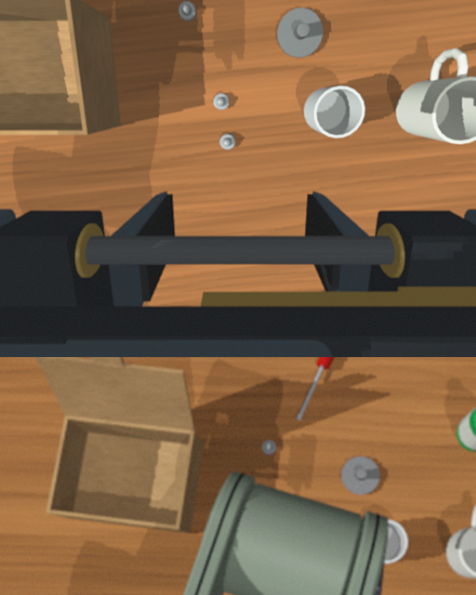

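The top view shows the carton empty with its flap back. The wrist view shows knobs at about (201,12), (238,109) and (245,153), the lid at (323,34) and the tub at (359,119). Now the centroids.

```bash
cat > loc.py <<'E'
from h import *
def blob(im,u,v,r,z,m,smax=75):
    hsv=cv2.cvtColor(im,cv2.COLOR_BGR2HSV); mask=(hsv[...,1]<smax).astype(np.uint8)
    n,l,st,c=cv2.connectedComponentsWithStats(mask); 
    best=[i for i in range(1,n) if np.hypot(*(c[i]-[u,v]))<r and st[i,4]>25]
    for i in best: print((u,v),c[i].round(1),st[i].tolist(),pix('',*c[i],z,m).round(1), 'bbox', pix('',st[i,0]+st[i,2]/2-.5,st[i,1]+st[i,3]/2-.5,z,m).round(1))
E
python3 - <<'E'
from loc import *
im=cv2.imread('pics/raw_w2.png');m=np.load('w2m.npy',allow_pickle=True).item()
for a in((201,12,15,8),(238,109,15,8),(245,153,15,8),(323,34,20,8),(359,119,20,60)):blob(im,*a,m)
im=cv2.imread('pics/raw_t0.png');m=camera_model('top')
for a in((232,194,8,8),(245,248,8,8),(245,274,8,8),(298,214,15,8),(315,261,15,60)):blob(im,*a,m)
E
```

```text
(201, 12) [201.   11.4] [192, 1, 19, 22, 332] [625.9 -59.3   8. ] bbox [625.8 -59.3   8. ]
(238, 109) [237.5 108.5] [229, 100, 18, 18, 253] [502.2 -90.8   8. ] bbox [502.2 -90.9   8. ]
(245, 153) [244.2 151.8] [236, 143, 17, 18, 238] [442.3 -93.1   8. ] bbox [442.8 -92.9   8. ]
(323, 34) [322.1  34.7] [298, 8, 49, 54, 2090] [ 582.6 -210.8    8. ] bbox [ 582.8 -210.7    8. ]
(359, 119) [359.9 119.1] [326, 92, 67, 57, 2972] [ 474.5 -240.9   60. ] bbox [ 473.5 -239.8   60. ]
(232, 194) [231.6 194. ] [227, 189, 10, 11, 91] [624.3 -58.5   8. ] bbox [624.2 -58.2   8. ]
(245, 248) [244.2 248. ] [239, 243, 11, 11, 95] [499.8 -90.5   8. ] bbox [499.8 -90.1   8. ]
(245, 274) [244.4 274.8] [239, 270, 11, 11, 97] [439.8 -92.2   8. ] bbox [439.4 -91.5   8. ]
(298, 214) [297.1 214. ] [284, 201, 27, 27, 596] [ 580.2 -210.4    8. ] bbox [ 580.2 -210.3    8. ]
(315, 261) [314.1 261.4] [297, 245, 35, 33, 885] [ 470.2 -242.8   60. ] bbox [ 471.2 -242.5   60. ]
```

```bash
python3 go.py 441.5,-92.5,100 441.5,-92.5,22
```

```text
t 5.67 pos [ 435.4 -109.8  311.2] rot [-1.8e+02 -1.0e-01 -6.1e+00] F [ 0.9  0.2 -0.2] w 80.1 gf 0.0
441.5,-92.5,100 -> [ 0.0042 -0.0178  0.2112] yaw 0.0
441.5,-92.5,22 -> [ 0.    -0.     0.078] yaw 0.0
```

```bash
python3 -m crank '[{"grip":0.05,"x":0.004,"y":-0.018,"z":0.04,"yaw":0},{"grip":0.05,"x":0.004,"y":-0.018,"z":0.08,"yaw":0},{"grip":0.05,"x":0.004,"y":-0.018,"z":0.12,"yaw":0},{"grip":0.05,"x":0.004,"y":-0.018,"z":0.16,"yaw":0},{"grip":0.05,"x":0.004,"y":-0.018,"z":0.2,"yaw":0}]'
python3 -m crank '[{"grip":0.05,"x":0,"y":0,"z":0.02,"yaw":0},{"grip":0.05,"x":0,"y":0,"z":0.04,"yaw":0},{"grip":0.05,"x":0,"y":0,"z":0.05,"yaw":0},{"grip":0.05,"x":0,"y":0,"z":0.05,"yaw":0},{"grip":0.05,"x":0,"y":0,"z":0.05,"yaw":0}]'
python3 go.py 441.5,-92.5,22
```

```text
time_s: 6.08
ee_pos: [441.8, -91.6, 109.2]
ee_rot: [-180.0, -0.1, -6.0]
force: [0.2, -0.2, -1.1]
gripper_width: 51.2
gripper_force: 0.0
time_s: 6.5
ee_pos: [441.5, -92.0, 60.4]
ee_rot: [-180.0, 0.0, -6.0]
force: [-0.5, 0.2, 0.6]
gripper_width: 50.0
gripper_force: 0.0
t 6.5 pos [441.5 -92.   60.4] rot [-180.    0.   -6.] F [-0.5  0.2  0.6] w 50.0 gf 0.0
441.5,-92.5,22 -> [0.0001 0.0005 0.0384] yaw 0.0
```

```bash
python3 -m crank '[{"grip":0.05,"x":0,"y":0,"z":0.02,"yaw":0},{"grip":0.05,"x":0,"y":0,"z":0.035,"yaw":0},{"grip":0.05,"x":0,"y":0,"z":0.038,"yaw":0},{"grip":0.015,"x":0,"y":0,"z":0.038,"yaw":0},{"grip":0.015,"x":0,"y":0,"z":0.038,"yaw":0}]' 20
python3 -m crank '[{"grip":0.015,"x":0,"y":0,"z":0,"yaw":0},{"grip":0.015,"x":0,"y":0,"z":0,"yaw":0},{"grip":0.015,"x":0,"y":0,"z":0,"yaw":0},{"grip":0.015,"x":0,"y":0,"z":-0.03,"yaw":0},{"grip":0.015,"x":0,"y":0,"z":-0.06,"yaw":0}]' 20
python3 -m crank '[{"grip":0.015,"x":0,"y":0,"z":-0.04,"yaw":0},{"grip":0.015,"x":0,"y":0,"z":-0.06,"yaw":0},{"grip":0.015,"x":0,"y":0,"z":-0.06,"yaw":0},{"grip":0.015,"x":0,"y":0,"z":-0.06,"yaw":0},{"grip":0.015,"x":0,"y":0,"z":-0.06,"yaw":0}]' 20
python3 - <<'E'
from h import *
m=camera_model('wrist');np.save('w3m.npy',m,allow_pickle=True)
save('wrist','w3.png')
E
python3 go.py 472,-242,145 472,-242,92
```

```text
time_s: 6.92
ee_pos: [441.7, -92.6, 23.7]
ee_rot: [180.0, -0.1, -6.1]
force: [0.3, -0.1, -0.0]
gripper_width: 39.7
gripper_force: 0.0
time_s: 7.33
ee_pos: [439.3, -92.2, 82.6]
ee_rot: [-180.0, 0.2, -6.1]
force: [0.7, -0.7, -0.5]
gripper_width: 22.3
gripper_force: 20.0
time_s: 7.75
ee_pos: [439.8, -92.3, 142.0]
ee_rot: [-180.0, 0.1, -6.1]
force: [-0.1, 0.2, -0.1]
gripper_width: 22.6
gripper_force: 20.0
t 7.8 pos [439.5 -92.2 141.5] rot [-180.     0.2   -6.1] F [ 0.1  0.2 -1.2] w 22.3 gf 20.0
472,-242,145 -> [ 0.0482  0.1455 -0.0035] yaw 0.0
472,-242,92 -> [ 0.    -0.     0.053] yaw 0.0
```

View pics/w3.png

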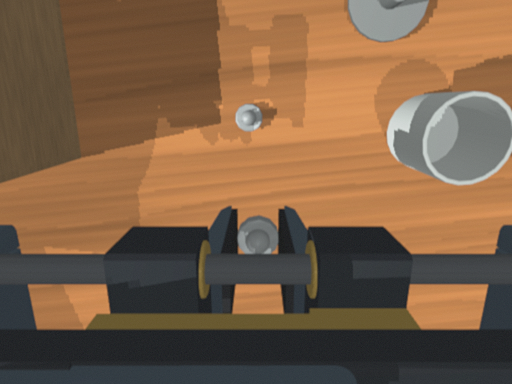

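The wrist view shows the knob held upright at (258,236) and the tub rim centred near (470,138).

```bash
python3 - <<'E'
from loc import *
m=np.load('w3m.npy',allow_pickle=True).item()
print(pix('',470,138,66,m), pix('',248.5,118,9,m))
im=cv2.imread('pics/raw_t0.png');mt=camera_model('top')
print(pix('',314.3,261.0,66,mt))
E
```

```text
[ 473.273348   -245.19003496   66.        ] [500.67508325 -90.88258911   9.        ]
[ 470.87570307 -242.3779004    66.        ]
```

```bash
python3 -m crank '[{"grip":0.015,"x":0.012,"y":0.036,"z":0,"yaw":0},{"grip":0.015,"x":0.024,"y":0.073,"z":0,"yaw":0},{"grip":0.015,"x":0.036,"y":0.11,"z":0,"yaw":0},{"grip":0.015,"x":0.048,"y":0.147,"z":0,"yaw":0},{"grip":0.015,"x":0.048,"y":0.147,"z":0,"yaw":0}]' 20
python3 -m crank '[{"grip":0.015,"x":0,"y":0,"z":0.02,"yaw":0},{"grip":0.015,"x":0,"y":0,"z":0.04,"yaw":0},{"grip":0.015,"x":0,"y":0,"z":0.052,"yaw":0},{"grip":0.015,"x":0,"y":0,"z":0.052,"yaw":0},{"grip":0.015,"x":0,"y":0,"z":0.052,"yaw":0}]' 20
python3 go.py 472,-243.5,88
```

```text
time_s: 8.22
ee_pos: [474.1, -249.5, 141.1]
ee_rot: [179.8, -0.0, -6.3]
force: [0.9, 0.1, -0.5]
gripper_width: 22.3
gripper_force: 20.0
time_s: 8.63
ee_pos: [471.8, -243.0, 89.2]
ee_rot: [-179.9, 0.2, -6.1]
force: [-0.6, -0.5, -0.7]
gripper_width: 22.8
gripper_force: 20.0
t 8.63 pos [ 471.8 -243.    89.2] rot [-179.9    0.2   -6.1] F [-0.6 -0.5 -0.7] w 22.8 gf 20.0
472,-243.5,88 -> [0.0002 0.0005 0.0012] yaw 0.0
```

Release, rise, then on to knob1 (501,-91).

```bash
python3 -m crank '[{"grip":0.04,"x":0,"y":0,"z":0,"yaw":0},{"grip":0.04,"x":0,"y":0,"z":0,"yaw":0},{"grip":0.04,"x":0,"y":0,"z":0,"yaw":0},{"grip":0.04,"x":0,"y":0,"z":0,"yaw":0},{"grip":0.04,"x":0,"y":0,"z":-0.03,"yaw":0}]' 20
python3 -m crank '[{"grip":0.05,"x":0.003,"y":-0.03,"z":-0.01,"yaw":0},{"grip":0.05,"x":0.006,"y":-0.065,"z":-0.01,"yaw":0},{"grip":0.05,"x":0.01,"y":-0.1,"z":-0.01,"yaw":0},{"grip":0.05,"x":0.013,"y":-0.14,"z":-0.01,"yaw":0},{"grip":0.05,"x":0.013,"y":-0.154,"z":-0.01,"yaw":0}]' 20
python3 - <<'E'
from h import *
im=save('top','t3.png'); cv2.imwrite('pics/t3c.png',cv2.resize(im[160:300,200:380],None,fx=3,fy=3)[...,::-1])
E
python3 go.py 501,-91,60 501,-91,23
```

```text
time_s: 9.05
ee_pos: [469.7, -242.0, 117.0]
ee_rot: [-179.8, 0.6, -6.1]
force: [-0.2, 0.6, -0.8]
gripper_width: 40.0
gripper_force: 0.0
time_s: 9.47
ee_pos: [502.7, -88.3, 131.5]
ee_rot: [-179.9, -0.1, -6.0]
force: [-0.5, -0.0, -0.5]
gripper_width: 49.8
gripper_force: 0.0
t 9.52 pos [502.6 -87.6 131.4] rot [-1.799e+02 -1.000e-01 -5.900e+00] F [-0.2  1.3  0. ] w 49.8 gf 0.0
501,-91,60 -> [-0.0012  0.0035  0.0714] yaw 0.0
501,-91,23 -> [-0.    -0.     0.037] yaw 0.0
```

View pics/t3c.png

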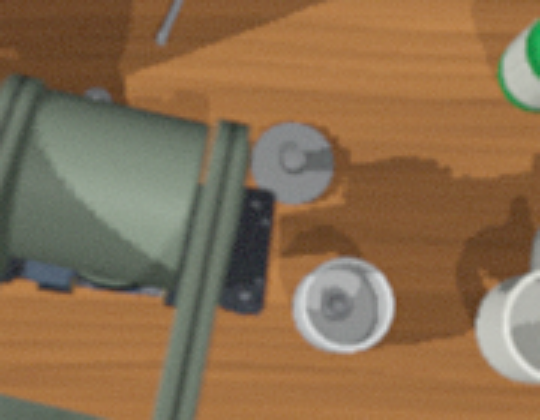

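The knob sits in the tub at crop (336,304), with the tub unmoved.

```bash
python3 -m crank '[{"grip":0.05,"x":-0.001,"y":0.002,"z":0.035,"yaw":0},{"grip":0.05,"x":-0.001,"y":0.002,"z":0.065,"yaw":0},{"grip":0.05,"x":-0.001,"y":0.002,"z":0.08,"yaw":0},{"grip":0.05,"x":-0.001,"y":0.002,"z":0.08,"yaw":0},{"grip":0.05,"x":-0.001,"y":0.002,"z":0.08,"yaw":0}]' 20
python3 go.py 501,-91,23
```

```text
time_s: 9.93
ee_pos: [500.8, -94.3, 50.7]
ee_rot: [180.0, 0.0, -6.1]
force: [-0.5, 0.6, 0.5]
gripper_width: 50.1
gripper_force: 0.0
t 9.93 pos [500.8 -94.3  50.7] rot [180.    0.   -6.1] F [-0.5  0.6  0.5] w 50.1 gf 0.0
501,-91,23 -> [-0.0001 -0.0033  0.0277] yaw 0.0
```

```bash
python3 -m crank '[{"grip":0.05,"x":0,"y":-0.003,"z":0.015,"yaw":0},{"grip":0.05,"x":0,"y":-0.003,"z":0.025,"yaw":0},{"grip":0.05,"x":0,"y":-0.003,"z":0.028,"yaw":0},{"grip":0.05,"x":0,"y":-0.003,"z":0.028,"yaw":0},{"grip":0.015,"x":0,"y":-0.003,"z":0.028,"yaw":0}]' 20
python3 -m crank '[{"grip":0.015,"x":0,"y":0,"z":0,"yaw":0},{"grip":0.015,"x":0,"y":0,"z":0,"yaw":0},{"grip":0.015,"x":0,"y":0,"z":0,"yaw":0},{"grip":0.015,"x":0,"y":0,"z":0,"yaw":0},{"grip":0.015,"x":0,"y":0,"z":-0.03,"yaw":0}]' 20
python3 -m crank '[{"grip":0.015,"x":0,"y":0,"z":-0.04,"yaw":0},{"grip":0.015,"x":0,"y":0,"z":-0.08,"yaw":0},{"grip":0.015,"x":0,"y":0,"z":-0.09,"yaw":0},{"grip":0.015,"x":0,"y":0,"z":-0.09,"yaw":0},{"grip":0.015,"x":0,"y":0,"z":-0.09,"yaw":0}]' 20
python3 go.py 472,-243.5,140 472,-243.5,88
```

```text
time_s: 10.35
ee_pos: [501.6, -91.2, 23.4]
ee_rot: [180.0, -0.1, -6.1]
force: [0.6, 0.5, 0.8]
gripper_width: 45.6
gripper_force: 0.0
time_s: 10.77
ee_pos: [497.6, -90.2, 49.1]
ee_rot: [-179.9, 0.6, -6.1]
force: [0.5, -0.3, -0.2]
gripper_width: 22.7
gripper_force: 20.0
time_s: 11.18
ee_pos: [500.8, -90.8, 142.5]
ee_rot: [180.0, -0.0, -6.1]
force: [-0.6, -0.0, -0.1]
gripper_width: 22.5
gripper_force: 20.0
t 11.18 pos [500.8 -90.8 142.5] rot [180.   -0.   -6.1] F [-0.6 -0.  -0.1] w 22.5 gf 20.0
472,-243.5,140 -> [-0.0125  0.1549  0.0025] yaw 0.0
472,-243.5,88 -> [ 0.    -0.     0.052] yaw 0.0
```

```bash
python3 -m crank '[{"grip":0.015,"x":-0.003,"y":0.04,"z":0,"yaw":0},{"grip":0.015,"x":-0.006,"y":0.08,"z":0,"yaw":0},{"grip":0.015,"x":-0.01,"y":0.12,"z":0,"yaw":0},{"grip":0.015,"x":-0.0125,"y":0.15,"z":0.003,"yaw":0},{"grip":0.015,"x":-0.0125,"y":0.155,"z":0.003,"yaw":0}]' 20
python3 -m crank '[{"grip":0.015,"x":0,"y":0,"z":0.02,"yaw":0},{"grip":0.015,"x":0,"y":0,"z":0.04,"yaw":0},{"grip":0.015,"x":0,"y":0,"z":0.052,"yaw":0},{"grip":0.015,"x":0,"y":0,"z":0.052,"yaw":0},{"grip":0.015,"x":0,"y":0,"z":0.052,"yaw":0}]' 20
python3 go.py 472,-243.5,88
```

```text
time_s: 11.6
ee_pos: [470.0, -247.0, 136.7]
ee_rot: [-180.0, 0.3, -6.3]
force: [0.8, 0.3, -0.4]
gripper_width: 22.7
gripper_force: 20.0
time_s: 12.02
ee_pos: [471.1, -242.6, 85.8]
ee_rot: [-179.9, 0.3, -6.1]
force: [0.2, 0.1, 0.8]
gripper_width: 22.7
gripper_force: 20.0
t 12.02 pos [ 471.1 -242.6   85.8] rot [-179.9    0.3   -6.1] F [0.2 0.1 0.8] w 22.7 gf 20.0
472,-243.5,88 -> [ 0.0009  0.0008 -0.0022] yaw 0.0
```

```bash
python3 -m crank '[{"grip":0.015,"x":0,"y":0.001,"z":-0.004,"yaw":0},{"grip":0.04,"x":0,"y":0.001,"z":-0.004,"yaw":0},{"grip":0.04,"x":0,"y":0.001,"z":-0.004,"yaw":0},{"grip":0.04,"x":0,"y":0.001,"z":-0.004,"yaw":0},{"grip":0.04,"x":0,"y":0.001,"z":-0.035,"yaw":0}]' 20
python3 go.py 625,-59,130 625,-59,60
```

```text
time_s: 12.43
ee_pos: [469.0, -242.9, 118.9]
ee_rot: [-179.8, 0.6, -6.1]
force: [0.1, 0.3, -0.8]
gripper_width: 39.8
gripper_force: 0.0
t 12.43 pos [ 469.  -242.9  118.9] rot [-179.8    0.6   -6.1] F [ 0.1  0.3 -0.8] w 39.8 gf 0.0
625,-59,130 -> [ 0.1356 -0.1993 -0.0111] yaw 0.0
625,-59,60 -> [ 0.   -0.    0.07] yaw 0.0
```

```bash
python3 -m crank '[{"grip":0.05,"x":0.02,"y":-0.03,"z":-0.01,"yaw":0},{"grip":0.05,"x":0.04,"y":-0.06,"z":-0.01,"yaw":0},{"grip":0.05,"x":0.06,"y":-0.09,"z":-0.01,"yaw":0},{"grip":0.05,"x":0.08,"y":-0.12,"z":-0.01,"yaw":0},{"grip":0.05,"x":0.1,"y":-0.15,"z":-0.01,"yaw":0}]' 20
python3 -m crank '[{"grip":0.05,"x":0.02,"y":-0.03,"z":0,"yaw":0},{"grip":0.05,"x":0.034,"y":-0.049,"z":0,"yaw":0},{"grip":0.05,"x":0.034,"y":-0.049,"z":0.02,"yaw":0},{"grip":0.05,"x":0.034,"y":-0.049,"z":0.04,"yaw":0},{"grip":0.05,"x":0.034,"y":-0.049,"z":0.04,"yaw":0}]' 20
python3 - <<'E'
from h import *
im=save('wrist','w4.png'); print(proj('wrist',[625,-59,9]))
E
python3 go.py 625,-59,23
```

```text
time_s: 12.85
ee_pos: [588.5, -104.7, 133.5]
ee_rot: [180.0, -0.1, -6.1]
force: [-0.5, -0.3, -0.2]
gripper_width: 50.0
gripper_force: 0.0
time_s: 13.27
ee_pos: [624.2, -60.0, 89.3]
ee_rot: [180.0, 0.4, -6.0]
force: [-1.4, 0.1, -0.2]
gripper_width: 50.1
gripper_force: 0.0
[255.56366173 202.7964338 ]
t 13.32 pos [625.1 -60.5  91.1] rot [180.    0.3  -6.1] F [-0.7  1.   0.8] w 49.7 gf 0.0
625,-59,23 -> [-0.0003 -0.0015  0.0681] yaw 0.0
```

View pics/w4.png

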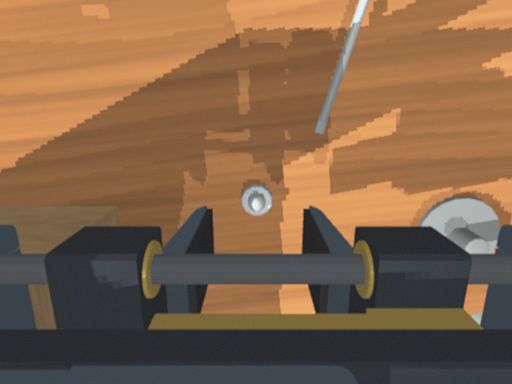

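The knob is at (257,200), where predicted, between the fingers.

```bash
python3 -m crank '[{"grip":0.05,"x":0,"y":-0.001,"z":0.025,"yaw":0},{"grip":0.05,"x":0,"y":-0.001,"z":0.045,"yaw":0},{"grip":0.05,"x":0,"y":-0.001,"z":0.06,"yaw":0},{"grip":0.05,"x":0,"y":-0.001,"z":0.067,"yaw":0},{"grip":0.05,"x":0,"y":-0.001,"z":0.067,"yaw":0}]' 20
python3 -m crank '[{"grip":0.015,"x":0,"y":0,"z":0,"yaw":0},{"grip":0.015,"x":0,"y":0,"z":0,"yaw":0},{"grip":0.015,"x":0,"y":0,"z":0,"yaw":0},{"grip":0.015,"x":0,"y":0,"z":0,"yaw":0},{"grip":0.015,"x":0,"y":0,"z":-0.03,"yaw":0}]' 20
python3 -m crank '[{"grip":0.015,"x":0,"y":0,"z":-0.04,"yaw":0},{"grip":0.015,"x":0,"y":0,"z":-0.08,"yaw":0},{"grip":0.015,"x":0,"y":0,"z":-0.09,"yaw":0},{"grip":0.015,"x":0,"y":0,"z":-0.09,"yaw":0},{"grip":0.015,"x":0,"y":0,"z":-0.09,"yaw":0}]' 20
python3 go.py 472,-243.5,140 472,-243.5,88
```

```text
time_s: 13.73
ee_pos: [626.2, -60.3, 25.4]
ee_rot: [180.0, 0.1, -6.1]
force: [-0.1, 0.3, 0.0]
gripper_width: 49.9
gripper_force: 0.0
time_s: 14.15
ee_pos: [623.0, -59.7, 51.6]
ee_rot: [180.0, 0.6, -6.1]
force: [-0.7, 0.4, -0.6]
gripper_width: 19.5
gripper_force: 0.0
time_s: 14.57
ee_pos: [626.5, -60.0, 146.1]
ee_rot: [180.0, -0.1, -6.1]
force: [0.1, -0.0, -0.7]
gripper_width: 15.2
gripper_force: 0.0
t 14.57 pos [626.5 -60.  146.1] rot [ 1.8e+02 -1.0e-01 -6.1e+00] F [ 0.1 -0.  -0.7] w 15.2 gf 0.0
472,-243.5,140 -> [-0.1342  0.1989  0.0061] yaw 0.0
472,-243.5,88 -> [-0.    -0.     0.052] yaw 0.0
```

The grasp missed, so I look again.

```bash
python3 -m crank '[{"grip":0.05,"x":-0.03,"y":0,"z":-0.03,"yaw":0},{"grip":0.05,"x":-0.05,"y":0,"z":-0.05,"yaw":0},{"grip":0.05,"x":-0.05,"y":0,"z":-0.05,"yaw":0},{"grip":0.05,"x":-0.05,"y":0,"z":-0.05,"yaw":0},{"grip":0.05,"x":-0.05,"y":0,"z":-0.05,"yaw":0}]' 20
python3 - <<'E'
from h import *
m=camera_model('wrist');np.save('w5m.npy',m,allow_pickle=True)
save('wrist','w5.png'); print(proj('wrist',[625,-59,9],m))
E
python3 go.py
```

```text
time_s: 14.98
ee_pos: [576.5, -54.6, 193.8]
ee_rot: [180.0, 0.2, -6.1]
force: [0.1, -0.3, 0.3]
gripper_width: 45.3
gripper_force: 0.0
[256.72227275 127.17090279]
t 15.03 pos [576.6 -54.7 193.6] rot [180.    0.2  -6.1] F [-0.5  0.8 -0.5] w 48.5 gf 0.0
```

View pics/w5.png

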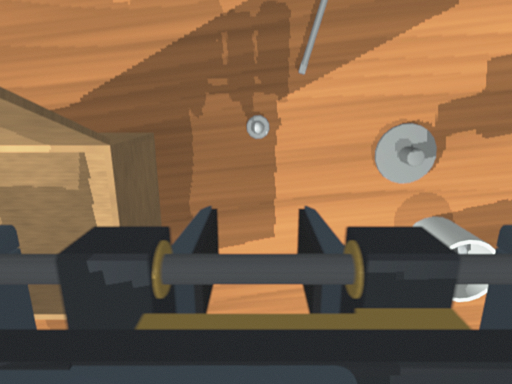

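The knob is unmoved at (258,126). The lift began before the fingers had closed, so I repeat with more closing time.

```bash
python3 -m crank '[{"grip":0.045,"x":0.025,"y":-0.001,"z":0.03,"yaw":0},{"grip":0.045,"x":0.049,"y":-0.001,"z":0.06,"yaw":0},{"grip":0.045,"x":0.049,"y":-0.001,"z":0.09,"yaw":0},{"grip":0.045,"x":0.049,"y":-0.001,"z":0.11,"yaw":0},{"grip":0.045,"x":0.049,"y":-0.001,"z":0.12,"yaw":0}]' 20
python3 -m crank '[{"grip":0.045,"x":0,"y":0,"z":0.025,"yaw":0},{"grip":0.045,"x":0,"y":0,"z":0.045,"yaw":0},{"grip":0.045,"x":0,"y":0,"z":0.05,"yaw":0},{"grip":0.045,"x":0,"y":0,"z":0.05,"yaw":0},{"grip":0.045,"x":0,"y":0,"z":0.05,"yaw":0}]' 20
python3 go.py 625.5,-59.5,22.5
```

```text
time_s: 15.45
ee_pos: [623.7, -58.7, 70.1]
ee_rot: [180.0, 0.5, -6.1]
force: [0.3, 0.9, -0.4]
gripper_width: 44.9
gripper_force: 0.0
time_s: 15.87
ee_pos: [626.4, -59.0, 26.1]
ee_rot: [180.0, -0.0, -6.1]
force: [-0.2, 0.1, -0.2]
gripper_width: 45.0
gripper_force: 0.0
t 15.87 pos [626.4 -59.   26.1] rot [180.   -0.   -6.1] F [-0.2  0.1 -0.2] w 45.0 gf 0.0
625.5,-59.5,22.5 -> [-0.0009  0.0006  0.0036] yaw 0.0
```

```bash
python3 -m crank '[{"grip":0.045,"x":0,"y":0,"z":0.003,"yaw":0},{"grip":0.015,"x":0,"y":0,"z":0.003,"yaw":0},{"grip":0.015,"x":0,"y":0,"z":0.003,"yaw":0},{"grip":0.015,"x":0,"y":0,"z":0.003,"yaw":0},{"grip":0.015,"x":0,"y":0,"z":0.003,"yaw":0}]' 20
python3 -m crank '[{"grip":0.015,"x":0,"y":0,"z":0,"yaw":0},{"grip":0.015,"x":0,"y":0,"z":0,"yaw":0},{"grip":0.015,"x":0,"y":0,"z":0,"yaw":0},{"grip":0.015,"x":0,"y":0,"z":-0.03,"yaw":0},{"grip":0.015,"x":0,"y":0,"z":-0.06,"yaw":0}]' 20
python3 -m crank '[{"grip":0.015,"x":0,"y":0,"z":-0.04,"yaw":0},{"grip":0.015,"x":0,"y":0,"z":-0.055,"yaw":0},{"grip":0.015,"x":0,"y":0,"z":-0.06,"yaw":0},{"grip":0.015,"x":0,"y":0,"z":-0.06,"yaw":0},{"grip":0.015,"x":0,"y":0,"z":-0.06,"yaw":0}]' 20
python3 go.py 472,-243.5,142 472,-243.5,90
```

```text
time_s: 16.28
ee_pos: [626.1, -59.0, 23.4]
ee_rot: [180.0, -0.1, -6.1]
force: [-0.1, -0.1, 2.7]
gripper_width: 22.5
gripper_force: 20.0
time_s: 16.7
ee_pos: [624.0, -58.7, 81.2]
ee_rot: [-180.0, 0.3, -6.1]
force: [0.6, 0.3, -0.1]
gripper_width: 22.6
gripper_force: 20.0
time_s: 17.12
ee_pos: [624.8, -58.8, 141.2]
ee_rot: [180.0, 0.2, -6.1]
force: [0.0, 0.2, -0.9]
gripper_width: 22.4
gripper_force: 20.0
t 17.12 pos [624.8 -58.8 141.2] rot [180.    0.2  -6.1] F [ 0.   0.2 -0.9] w 22.4 gf 20.0
472,-243.5,142 -> [-0.1323  0.1999 -0.0008] yaw 0.0
472,-243.5,90 -> [ 0.    -0.     0.052] yaw 0.0
```

```bash
python3 -m crank '[{"grip":0.015,"x":-0.022,"y":0.033,"z":0,"yaw":0},{"grip":0.015,"x":-0.044,"y":0.066,"z":0,"yaw":0},{"grip":0.015,"x":-0.066,"y":0.1,"z":0,"yaw":0},{"grip":0.015,"x":-0.09,"y":0.133,"z":0,"yaw":0},{"grip":0.015,"x":-0.112,"y":0.165,"z":0,"yaw":0}]' 20
python3 - <<'E'
from loc import *
m=camera_model('wrist');im=grab_frame('wrist')[...,::-1];cv2.imwrite('pics/raw_w6.png',im)
c=proj('',[472,-243,66],m);print(c); blob(im,*c,60,60,m)
m=camera_model('top');im=grab_frame('top')[...,::-1];cv2.imwrite('pics/raw_t6.png',im);blob(im,315,261,15,60,m)
E
python3 go.py 472,-243.5,142 472,-243.5,90
```

```text
time_s: 17.53
ee_pos: [493.9, -211.5, 140.2]
ee_rot: [-179.9, 0.3, -6.1]
force: [-0.4, -0.8, -0.6]
gripper_width: 22.4
gripper_force: 20.0
[302.60870718 229.32813784]
t 17.63 pos [ 492.  -213.7  140.3] rot [-180.     0.4   -6.4] F [0.3 0.3 0.6] w 22.4 gf 20.0
472,-243.5,142 -> [-0.0166  0.0318 -0.0017] yaw 0.0
472,-243.5,90 -> [-0.    -0.     0.052] yaw 0.0
```

```bash
python3 -c "
from h import *
m=np.load('w5m.npy',allow_pickle=True).item()
for a in (90,0,-90):
  import math
  print(proj('',[472+33*math.cos(math.radians(a)),-243+33*math.sin(math.radians(a)),66],m))"
python3 -m crank '[{"grip":0.015,"x":-0.017,"y":0.032,"z":0,"yaw":0},{"grip":0.015,"x":-0.017,"y":0.032,"z":0.02,"yaw":0},{"grip":0.015,"x":-0.017,"y":0.032,"z":0.035,"yaw":0},{"grip":0.015,"x":-0.017,"y":0.032,"z":0.05,"yaw":0},{"grip":0.015,"x":-0.017,"y":0.032,"z":0.05,"yaw":0}]' 20
python3 go.py 472,-243.5,90
```

```text
[429.24025057 275.32701996]
[465.99676586 240.50053724]
[498.72326544 268.83329246]
time_s: 18.05
ee_pos: [474.0, -239.4, 88.3]
ee_rot: [-179.8, 0.5, -6.1]
force: [-1.3, -0.6, -0.5]
gripper_width: 22.4
gripper_force: 20.0
t 18.05 pos [ 474.  -239.4   88.3] rot [-179.8    0.5   -6.1] F [-1.3 -0.6 -0.5] w 22.4 gf 20.0
472,-243.5,90 -> [-0.0016  0.0043 -0.0017] yaw 0.0
```

```bash
python3 -m crank '[{"grip":0.015,"x":-0.002,"y":0.003,"z":-0.002,"yaw":0},{"grip":0.015,"x":-0.002,"y":0.003,"z":-0.002,"yaw":0},{"grip":0.04,"x":-0.002,"y":0.003,"z":-0.002,"yaw":0},{"grip":0.04,"x":-0.002,"y":0.003,"z":-0.002,"yaw":0},{"grip":0.04,"x":-0.002,"y":0.003,"z":-0.002,"yaw":0}]' 20
python3 -m crank '[{"grip":0.04,"x":0,"y":0,"z":0,"yaw":0},{"grip":0.04,"x":0,"y":0,"z":-0.03,"yaw":0},{"grip":0.04,"x":0,"y":0,"z":-0.07,"yaw":0},{"grip":0.04,"x":0,"y":-0.03,"z":-0.09,"yaw":0},{"grip":0.04,"x":0,"y":-0.06,"z":-0.1,"yaw":0}]' 20
python3 -m crank '[{"grip":0.04,"x":-0.02,"y":0,"z":-0.03,"yaw":0},{"grip":0.04,"x":-0.04,"y":0,"z":-0.06,"yaw":0},{"grip":0.04,"x":-0.06,"y":0,"z":-0.09,"yaw":0},{"grip":0.04,"x":-0.07,"y":0,"z":-0.09,"yaw":0},{"grip":0.04,"x":-0.07,"y":0,"z":-0.09,"yaw":0}]' 20
python3 - <<'E'
from loc import *
m=camera_model('wrist');np.save('w7m.npy',m,allow_pickle=True);save('wrist','w7.png')
im=cv2.imread('pics/raw_w7.png')
for a in(([472,-243,66],60),([581,-210,8],8)):
    c=proj('',a[0],m);print(c);blob(im,*c,30,a[1],m)
E
python3 go.py 582,-210.5,100 582,-210.5,33
```

```text
time_s: 18.47
ee_pos: [474.8, -244.0, 95.5]
ee_rot: [180.0, -0.1, -6.1]
force: [0.0, -0.2, 0.2]
gripper_width: 38.6
gripper_force: 0.0
time_s: 18.88
ee_pos: [482.5, -185.2, 198.6]
ee_rot: [179.9, -0.4, -6.3]
force: [-0.9, 0.2, -0.2]
gripper_width: 40.0
gripper_force: 0.0
time_s: 19.3
ee_pos: [410.0, -176.7, 286.9]
ee_rot: [179.9, -0.2, -6.1]
force: [0.2, 0.1, -0.6]
gripper_width: 39.9
gripper_force: 0.0
[310.29044752 107.98965746]
(np.float64(310.29044752479933), np.float64(107.98965745684241)) [310.6 106.8] [279, 77, 63, 61, 3002] [ 473.1 -244.4   60. ] bbox [ 473.  -243.7   60. ]
[269.60470598  18.06105749]
(np.float64(269.6047059766549), np.float64(18.061057494926324)) [270.2  20.6] [244, 0, 53, 46, 2060] [ 578.1 -210.4    8. ] bbox [ 576.1 -210.     8. ]
t 19.35 pos [ 410.5 -176.7  285.4] rot [ 1.8e+02 -1.0e-01 -6.1e+00] F [ 0.3 -0.3  0.7] w 39.9 gf 0.0
582,-210.5,100 -> [0.1741 0.0154 0.1854] yaw 0.0
582,-210.5,33 -> [-0.    -0.     0.067] yaw 0.0
```

View pics/w7.png

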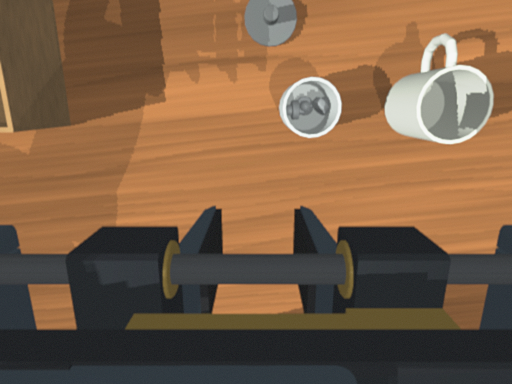

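All the knobs are in the tub at (305,103), and the lid is unmoved at (270,18). Now the lid.

```bash
python3 -m crank '[{"grip":0.04,"x":0.03,"y":0.003,"z":0.02,"yaw":0},{"grip":0.04,"x":0.06,"y":0.006,"z":0.04,"yaw":0},{"grip":0.04,"x":0.09,"y":0.009,"z":0.06,"yaw":0},{"grip":0.04,"x":0.12,"y":0.012,"z":0.08,"yaw":0},{"grip":0.04,"x":0.15,"y":0.015,"z":0.1,"yaw":0}]' 20
python3 -m crank '[{"grip":0.04,"x":0.023,"y":0,"z":0.03,"yaw":0},{"grip":0.04,"x":0.023,"y":0,"z":0.06,"yaw":0},{"grip":0.04,"x":0.023,"y":0,"z":0.08,"yaw":0},{"grip":0.04,"x":0.023,"y":0,"z":0.09,"yaw":0},{"grip":0.04,"x":0.023,"y":0,"z":0.09,"yaw":0}]' 20
python3 - <<'E'
from loc import *
m=camera_model('wrist');save('wrist','w8.png');im=cv2.imread('pics/raw_w8.png')
c=proj('',[581,-210,8],m);print(c);blob(im,*c,40,8,m)
E
python3 go.py 581.5,-210.5,33
```

```text
time_s: 19.77
ee_pos: [559.9, -207.6, 181.5]
ee_rot: [-180.0, 0.2, -6.1]
force: [-0.3, -0.9, -0.4]
gripper_width: 39.8
gripper_force: 0.0
time_s: 20.18
ee_pos: [579.8, -209.2, 90.4]
ee_rot: [-179.9, 0.4, -6.1]
force: [-0.1, 0.4, -1.0]
gripper_width: 39.8
gripper_force: 0.0
[258.6525203  200.34691468]
t 20.23 pos [ 580.9 -209.8   92.8] rot [-179.9    0.2   -6.1] F [0.2 0.4 0.1] w 40.2 gf 0.0
581.5,-210.5,33 -> [0.0007 0.0007 0.0598] yaw 0.0
```

View pics/w8.png

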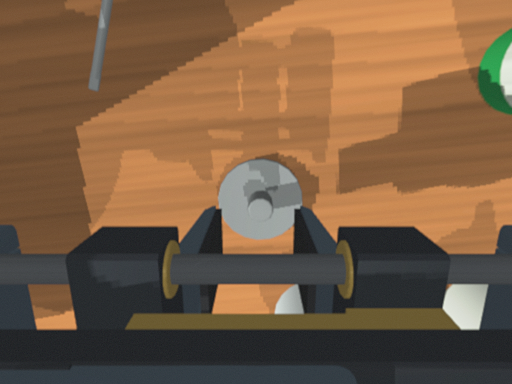

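The lid disc is at (260,199), as predicted. Grasp.

```bash
python3 -m crank '[{"grip":0.04,"x":0.001,"y":0.001,"z":0.03,"yaw":0},{"grip":0.04,"x":0.001,"y":0.001,"z":0.045,"yaw":0},{"grip":0.04,"x":0.001,"y":0.001,"z":0.056,"yaw":0},{"grip":0.04,"x":0.001,"y":0.001,"z":0.06,"yaw":0},{"grip":0.04,"x":0.001,"y":0.001,"z":0.06,"yaw":0}]' 25
python3 -m crank '[{"grip":0.01,"x":0,"y":0,"z":0,"yaw":0},{"grip":0.01,"x":0,"y":0,"z":0,"yaw":0},{"grip":0.01,"x":0,"y":0,"z":0,"yaw":0},{"grip":0.01,"x":0,"y":0,"z":0,"yaw":0},{"grip":0.01,"x":0,"y":0,"z":0,"yaw":0}]' 25
python3 go.py 473,-243,120
```

```text
time_s: 20.65
ee_pos: [582.6, -211.3, 35.0]
ee_rot: [180.0, -0.0, -6.1]
force: [-0.3, -0.1, -0.1]
gripper_width: 40.0
gripper_force: 0.0
time_s: 21.07
ee_pos: [583.0, -211.4, 35.8]
ee_rot: [180.0, -0.1, -6.1]
force: [-0.5, 0.7, 4.2]
gripper_width: 16.9
gripper_force: 25.0
t 21.07 pos [ 583.  -211.4   35.8] rot [ 1.8e+02 -1.0e-01 -6.1e+00] F [-0.5  0.7  4.2] w 16.9 gf 25.0
473,-243,120 -> [-0.106   0.0431 -0.0842] yaw 0.0
```

```bash
python3 -m crank '[{"grip":0.01,"x":0,"y":0,"z":-0.03,"yaw":0},{"grip":0.01,"x":0,"y":0,"z":-0.06,"yaw":0},{"grip":0.01,"x":0,"y":0,"z":-0.09,"yaw":0},{"grip":0.01,"x":0,"y":0,"z":-0.115,"yaw":0},{"grip":0.01,"x":0,"y":0,"z":-0.115,"yaw":0}]' 25
python3 -m crank '[{"grip":0.01,"x":-0.03,"y":0.01,"z":0,"yaw":0},{"grip":0.01,"x":-0.06,"y":0.02,"z":0,"yaw":0},{"grip":0.01,"x":-0.09,"y":0.03,"z":0,"yaw":0},{"grip":0.01,"x":-0.106,"y":0.043,"z":0,"yaw":0},{"grip":0.01,"x":-0.106,"y":0.043,"z":0,"yaw":0}]' 25
python3 - <<'E'
from loc import *
m=camera_model('wrist');save('wrist','w9.png')
s=state();print(s['ee_pos'],'grip axis proj',proj('',s['ee_pos']-np.array([0,0,3]),m), 'disc',proj('',s['ee_pos']-np.array([0,0,25]),m),[proj('',s['ee_pos']+np.array([a,b,-25]),m).round(1).tolist() for a,b in((32,-3),(-3,-32),(3,32))])
save('top','t9.png');save('scene','s9.png')
m=camera_model('top');blob(cv2.imread('pics/raw_t9.png'),315,261,20,60,m)
E
cd pics; python3 -c "
import cv2,numpy as np
a=cv2.imread('raw_w9.png')
b=cv2.imread('raw_t9.png')[180:320,220:400];c=cv2.imread('raw_s9.png')[100:240,110:290]
r=np.hstack([cv2.resize(b,(360,280)),cv2.resize(c,(360,280))]);a=cv2.resize(a[100:320,80:432],(720,320+0))
cv2.imwrite('w9c.png',np.vstack([a,r]))"
cd ..;python3 go.py 473,-243,120
```

```text
time_s: 21.48
ee_pos: [585.4, -212.3, 155.9]
ee_rot: [179.8, -0.6, -6.1]
force: [0.9, -0.1, -0.8]
gripper_width: 17.1
gripper_force: 25.0
time_s: 21.9
ee_pos: [468.4, -243.3, 149.1]
ee_rot: [-180.0, 0.2, -6.2]
force: [-0.5, -0.3, -1.2]
gripper_width: 17.3
gripper_force: 25.0
[ 470.71147292 -243.0161475   149.39506397] grip axis proj [256.79467764 244.45568876] disc [256.85256188 228.40245205] [[256.0, 174.6], [312.0, 227.7], [201.8, 229.1]]
t 22.05 pos [ 472.9 -242.7  149.6] rot [-180.    -0.    -6.1] F [0.3 0.3 0.3] w 17.1 gf 25.0
473,-243,120 -> [0.0002 0.0002 0.0296] yaw 0.0
```

View pics/w9c.png

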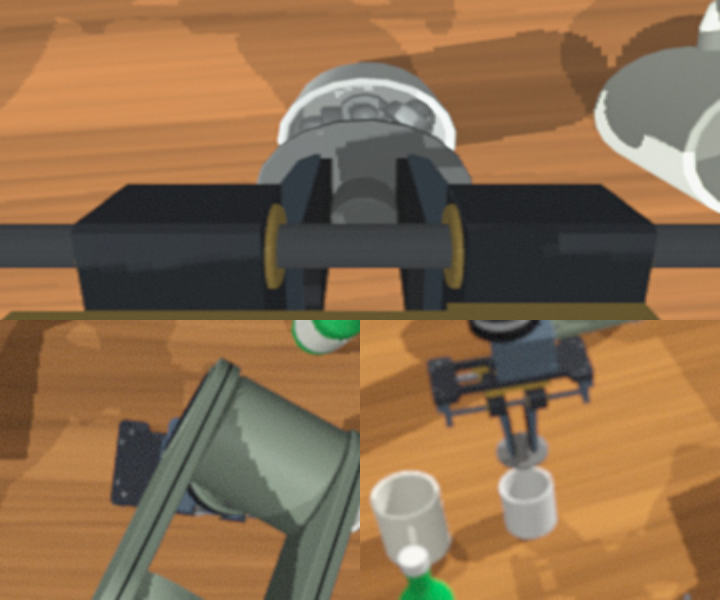

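The wrist and scene views show the lid held level over the tub, with the knobs visible inside. I lower it gently.

```bash
python3 -m crank '[{"grip":0.01,"x":0.001,"y":0,"z":0.015,"yaw":0},{"grip":0.01,"x":0.001,"y":0,"z":0.03,"yaw":0},{"grip":0.01,"x":0.001,"y":0,"z":0.043,"yaw":0},{"grip":0.01,"x":0.001,"y":0,"z":0.043,"yaw":0},{"grip":0.01,"x":0.001,"y":0,"z":0.043,"yaw":0}]' 25
python3 go.py 473.8,-243,101
```

```text
time_s: 22.47
ee_pos: [474.0, -242.3, 106.0]
ee_rot: [-180.0, 0.1, -6.0]
force: [-0.1, -0.1, -0.5]
gripper_width: 17.0
gripper_force: 25.0
t 22.47 pos [ 474.  -242.3  106. ] rot [-1.8e+02  1.0e-01 -6.0e+00] F [-0.1 -0.1 -0.5] w 17.0 gf 25.0
473.8,-243,101 -> [-0.0002  0.0007  0.005 ] yaw 0.0
```

```bash
python3 -m crank '[{"grip":0.01,"x":0,"y":0.001,"z":0.002,"yaw":0},{"grip":0.01,"x":0,"y":0.001,"z":0.004,"yaw":0},{"grip":0.01,"x":0,"y":0.001,"z":0.006,"yaw":0},{"grip":0.01,"x":0,"y":0.001,"z":0.007,"yaw":0},{"grip":0.01,"x":0,"y":0.001,"z":0.007,"yaw":0}]' 25
python3 go.py
python3 -m crank '[{"grip":0.01,"x":0,"y":0,"z":0.001,"yaw":0},{"grip":0.01,"x":0,"y":0,"z":0.002,"yaw":0},{"grip":0.01,"x":0,"y":0,"z":0.003,"yaw":0},{"grip":0.01,"x":0,"y":0,"z":0.003,"yaw":0},{"grip":0.01,"x":0,"y":0,"z":0.003,"yaw":0}]' 25
python3 go.py
```

```text
time_s: 22.88
ee_pos: [473.3, -243.8, 99.8]
ee_rot: [180.0, -0.0, -6.1]
force: [-0.3, 0.2, 0.1]
gripper_width: 17.0
gripper_force: 25.0
t 22.88 pos [ 473.3 -243.8   99.8] rot [180.   -0.   -6.1] F [-0.3  0.2  0.1] w 17.0 gf 25.0
time_s: 23.3
ee_pos: [473.5, -243.9, 96.8]
ee_rot: [180.0, -0.0, -6.1]
force: [0.1, -0.8, -0.7]
gripper_width: 17.1
gripper_force: 25.0
t 23.3 pos [ 473.5 -243.9   96.8] rot [180.   -0.   -6.1] F [ 0.1 -0.8 -0.7] w 17.1 gf 25.0
```

The plug went in without resistance. Press on home.

```bash
python3 -m crank '[{"grip":0.01,"x":0,"y":0,"z":0.001,"yaw":0},{"grip":0.01,"x":0,"y":0,"z":0.002,"yaw":0},{"grip":0.01,"x":0,"y":0,"z":0.003,"yaw":0},{"grip":0.01,"x":0,"y":0,"z":0.003,"yaw":0},{"grip":0.01,"x":0,"y":0,"z":0.003,"yaw":0}]' 25
python3 -m crank '[{"grip":0.01,"x":0,"y":0,"z":0.001,"yaw":0},{"grip":0.01,"x":0,"y":0,"z":0.002,"yaw":0},{"grip":0.01,"x":0,"y":0,"z":0.003,"yaw":0},{"grip":0.01,"x":0,"y":0,"z":0.003,"yaw":0},{"grip":0.01,"x":0,"y":0,"z":0.003,"yaw":0}]' 25
python3 go.py
```

```text
time_s: 23.72
ee_pos: [473.6, -244.0, 96.6]
ee_rot: [180.0, -0.1, -6.1]
force: [-3.9, 1.8, 18.0]
gripper_width: 17.1
gripper_force: 25.0
time_s: 24.13
ee_pos: [473.9, -244.1, 96.0]
ee_rot: [179.9, -0.2, -6.1]
force: [-8.0, 4.7, 32.3]
gripper_width: 17.0
gripper_force: 25.0
t 24.13 pos [ 473.9 -244.1   96. ] rot [179.9  -0.2  -6.1] F [-8.   4.7 32.3] w 17.0 gf 25.0
```

The lid is seated (TCP 96.6, hard stop at 32 N). Release, rise, open and take the tub.

```bash
python3 -m crank '[{"grip":0.01,"x":0,"y":0,"z":-0.003,"yaw":0},{"grip":0.01,"x":0,"y":0,"z":-0.005,"yaw":0},{"grip":0.035,"x":0,"y":0,"z":-0.005,"yaw":0},{"grip":0.035,"x":0,"y":0,"z":-0.005,"yaw":0},{"grip":0.035,"x":0,"y":0,"z":-0.005,"yaw":0}]' 25
python3 -m crank '[{"grip":0.035,"x":0,"y":0,"z":-0.01,"yaw":0},{"grip":0.035,"x":0,"y":0,"z":-0.03,"yaw":0},{"grip":0.091,"x":0,"y":0,"z":-0.045,"yaw":0},{"grip":0.091,"x":0,"y":0,"z":-0.045,"yaw":0},{"grip":0.091,"x":0,"y":0,"z":-0.045,"yaw":0}]' 25
python3 -m crank '[{"grip":0.091,"x":0,"y":0,"z":0,"yaw":0},{"grip":0.091,"x":0,"y":0,"z":0,"yaw":0},{"grip":0.091,"x":0,"y":0,"z":0,"yaw":0},{"grip":0.091,"x":0,"y":0,"z":0,"yaw":0},{"grip":0.091,"x":0,"y":0,"z":0,"yaw":0}]' 25
python3 - <<'E'
from loc import *
m=camera_model('wrist');save('wrist','w10.png');im=cv2.imread('pics/raw_w10.png')
print([proj('',[472.5+a,-243.5+b,71],m).round(0).tolist() for a,b in((0,0),(32,0),(0,32),(0,-32))])
for a in((256,220,50,71),):blob(im,*a,m)
E
python3 go.py 472.5,-243.7,52
```

```text
time_s: 24.55
ee_pos: [473.0, -243.6, 95.1]
ee_rot: [-180.0, 0.1, -6.1]
force: [0.3, 0.6, -0.5]
gripper_width: 33.3
gripper_force: 0.0
time_s: 24.97
ee_pos: [473.7, -244.0, 141.3]
ee_rot: [180.0, -0.1, -6.1]
force: [-0.5, 0.1, -1.1]
gripper_width: 52.2
gripper_force: 0.0
time_s: 25.38
ee_pos: [473.1, -243.7, 140.2]
ee_rot: [-180.0, 0.1, -6.1]
force: [-0.7, -0.6, -0.1]
gripper_width: 85.4
gripper_force: 0.0
[[257.0, 209.0], [253.0, 165.0], [213.0, 213.0], [302.0, 205.0]]
(256, 220) [258.9 201.3] [215, 150, 90, 101, 6915] [ 478.2 -245.2   71. ] bbox [ 479.1 -245.7   71. ]
t 25.43 pos [ 473.2 -243.7  140.4] rot [-180.     0.    -6.1] F [0.2 1.1 0. ] w 88.9 gf 0.0
472.5,-243.7,52 -> [-0.0007  0.      0.0884] yaw 0.0
```

View pics/w10.png

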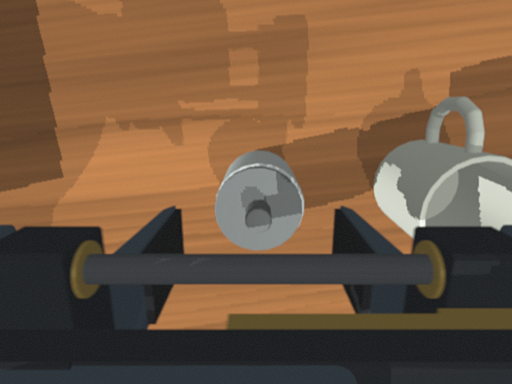

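The lid sits level on the tub, disc centre (259,205), concentric with a thin even rim. I grasp the tub.

```bash
python3 -m crank '[{"grip":0.091,"x":0.001,"y":0.001,"z":0.02,"yaw":0},{"grip":0.091,"x":0.001,"y":0.001,"z":0.045,"yaw":0},{"grip":0.091,"x":0.001,"y":0.001,"z":0.07,"yaw":0},{"grip":0.091,"x":0.001,"y":0.001,"z":0.088,"yaw":0},{"grip":0.091,"x":0.001,"y":0.001,"z":0.088,"yaw":0}]' 20
python3 -m crank '[{"grip":0.055,"x":0,"y":0,"z":0,"yaw":0},{"grip":0.055,"x":0,"y":0,"z":0,"yaw":0},{"grip":0.055,"x":0,"y":0,"z":0,"yaw":0},{"grip":0.055,"x":0,"y":0,"z":0,"yaw":0},{"grip":0.055,"x":0,"y":0,"z":0,"yaw":0}]' 20
python3 -m crank '[{"grip":0.055,"x":0,"y":0,"z":0,"yaw":0},{"grip":0.055,"x":0,"y":0,"z":0,"yaw":0},{"grip":0.055,"x":0,"y":0,"z":0,"yaw":0},{"grip":0.055,"x":0,"y":0,"z":0,"yaw":0},{"grip":0.055,"x":0,"y":0,"z":0,"yaw":0}]' 20
python3 go.py 474,-244,200 550,160,200 550,160,80
```

```text
time_s: 25.85
ee_pos: [471.7, -243.6, 49.3]
ee_rot: [-179.8, 0.4, -6.1]
force: [-0.2, -0.2, -1.0]
gripper_width: 90.8
gripper_force: 0.0
time_s: 26.27
ee_pos: [475.0, -245.3, 54.0]
ee_rot: [179.9, -0.1, -6.1]
force: [-1.0, 0.6, 3.0]
gripper_width: 64.3
gripper_force: 20.0
time_s: 26.68
ee_pos: [475.0, -245.3, 54.0]
ee_rot: [179.9, -0.1, -6.1]
force: [-0.7, 0.5, 6.6]
gripper_width: 64.5
gripper_force: 20.0
t 26.68 pos [ 475.  -245.3   54. ] rot [ 1.799e+02 -1.000e-01 -6.100e+00] F [-0.7  0.5  6.6] w 64.5 gf 20.0
474,-244,200 -> [-0.0011 -0.0012 -0.146 ] yaw 0.0
550,160,200 -> [ 0.0327 -0.4098 -0.    ] yaw 0.0
550,160,80 -> [ 0.   -0.    0.12] yaw 0.0
```

```bash
python3 -m crank '[{"grip":0.055,"x":0,"y":0,"z":-0.01,"yaw":0},{"grip":0.055,"x":0,"y":0,"z":-0.04,"yaw":0},{"grip":0.055,"x":0,"y":0,"z":-0.075,"yaw":0},{"grip":0.055,"x":0,"y":0,"z":-0.11,"yaw":0},{"grip":0.055,"x":0,"y":0,"z":-0.146,"yaw":0}]' 20
python3 -m crank '[{"grip":0.055,"x":0,"y":-0.015,"z":0,"yaw":0},{"grip":0.055,"x":0.003,"y":-0.04,"z":0,"yaw":0},{"grip":0.055,"x":0.006,"y":-0.07,"z":0,"yaw":0},{"grip":0.055,"x":0.009,"y":-0.1,"z":0,"yaw":0},{"grip":0.055,"x":0.012,"y":-0.13,"z":0,"yaw":0}]' 20
python3 -m crank '[{"grip":0.055,"x":0.003,"y":-0.03,"z":0,"yaw":0},{"grip":0.055,"x":0.006,"y":-0.06,"z":0,"yaw":0},{"grip":0.055,"x":0.009,"y":-0.09,"z":0,"yaw":0},{"grip":0.055,"x":0.012,"y":-0.12,"z":0,"yaw":0},{"grip":0.055,"x":0.015,"y":-0.15,"z":0,"yaw":0}]' 20
python3 -m crank '[{"grip":0.055,"x":0.003,"y":-0.03,"z":0,"yaw":0},{"grip":0.055,"x":0.006,"y":-0.06,"z":0,"yaw":0},{"grip":0.055,"x":0.01,"y":-0.085,"z":0,"yaw":0},{"grip":0.055,"x":0.013,"y":-0.105,"z":0,"yaw":0},{"grip":0.055,"x":0.014,"y":-0.118,"z":0,"yaw":0}]' 20
python3 go.py 560,158.7,180 560,158.7,62
```

```text
time_s: 27.1
ee_pos: [473.3, -244.4, 200.1]
ee_rot: [-180.0, 0.1, -6.1]
force: [0.2, -0.1, -2.1]
gripper_width: 64.3
gripper_force: 20.0
time_s: 27.52
ee_pos: [499.3, -115.6, 198.9]
ee_rot: [-180.0, 0.0, -6.1]
force: [0.9, -0.2, -2.5]
gripper_width: 64.5
gripper_force: 20.0
time_s: 27.93
ee_pos: [530.2, 32.1, 198.8]
ee_rot: [180.0, 0.1, -6.1]
force: [-0.3, -0.3, -1.7]
gripper_width: 64.5
gripper_force: 20.0
time_s: 28.35
ee_pos: [557.1, 148.5, 198.6]
ee_rot: [-180.0, 0.0, -6.0]
force: [0.2, 0.1, -3.0]
gripper_width: 64.1
gripper_force: 20.0
t 28.35 pos [557.1 148.5 198.6] rot [-180.    0.   -6.] F [ 0.2  0.1 -3. ] w 64.1 gf 20.0
560,158.7,180 -> [ 0.0018 -0.0104  0.0186] yaw 0.0
560,158.7,62 -> [ 0.    -0.     0.118] yaw 0.0
```

```bash
python3 -m crank '[{"grip":0.055,"x":0.002,"y":-0.009,"z":0,"yaw":0},{"grip":0.055,"x":0.002,"y":-0.009,"z":0.025,"yaw":0},{"grip":0.055,"x":0.002,"y":-0.009,"z":0.05,"yaw":0},{"grip":0.055,"x":0.002,"y":-0.009,"z":0.075,"yaw":0},{"grip":0.055,"x":0.002,"y":-0.009,"z":0.1,"yaw":0}]' 20
python3 -m crank '[{"grip":0.055,"x":0,"y":0,"z":0.015,"yaw":0},{"grip":0.055,"x":0,"y":0,"z":0.025,"yaw":0},{"grip":0.055,"x":0,"y":0,"z":0.03,"yaw":0},{"grip":0.055,"x":0,"y":0,"z":0.03,"yaw":0},{"grip":0.055,"x":0,"y":0,"z":0.03,"yaw":0}]' 20
python3 go.py 560,158.7,59
```

```text
time_s: 28.77
ee_pos: [559.8, 154.4, 97.9]
ee_rot: [180.0, 0.0, -6.1]
force: [0.9, -0.1, -2.5]
gripper_width: 64.6
gripper_force: 20.0
time_s: 29.18
ee_pos: [560.8, 155.1, 69.5]
ee_rot: [-180.0, -0.1, -6.1]
force: [-0.2, -0.8, -2.9]
gripper_width: 64.2
gripper_force: 20.0
t 29.18 pos [560.8 155.1  69.5] rot [-1.8e+02 -1.0e-01 -6.1e+00] F [-0.2 -0.8 -2.9] w 64.2 gf 20.0
560,158.7,59 -> [-0.0011 -0.0035  0.0105] yaw 0.0
```

```bash
python3 -m crank '[{"grip":0.055,"x":0,"y":0,"z":0.004,"yaw":0},{"grip":0.055,"x":0,"y":0,"z":0.007,"yaw":0},{"grip":0.055,"x":0,"y":0,"z":0.01,"yaw":0},{"grip":0.055,"x":0,"y":0,"z":0.01,"yaw":0},{"grip":0.055,"x":0,"y":0,"z":0.01,"yaw":0}]' 20
python3 go.py 560,158.7,59
```

```text
time_s: 29.6
ee_pos: [560.3, 155.4, 58.9]
ee_rot: [-180.0, -0.0, -6.1]
force: [0.8, -0.0, -1.8]
gripper_width: 64.8
gripper_force: 20.0
t 29.6 pos [560.3 155.4  58.9] rot [-180.    -0.    -6.1] F [ 0.8 -0.  -1.8] w 64.8 gf 20.0
560,158.7,59 -> [-0.0007 -0.0033 -0.0001] yaw 0.0
```

```bash
python3 -m crank '[{"grip":0.055,"x":0,"y":0,"z":0.001,"yaw":0},{"grip":0.055,"x":0,"y":0,"z":0.0015,"yaw":0},{"grip":0.055,"x":0,"y":0,"z":0.002,"yaw":0},{"grip":0.055,"x":0,"y":0,"z":0.002,"yaw":0},{"grip":0.055,"x":0,"y":0,"z":0.002,"yaw":0}]' 20
python3 go.py
```

```text
time_s: 30.02
ee_pos: [560.3, 155.3, 58.9]
ee_rot: [-180.0, -0.1, -6.1]
force: [-3.8, -0.2, 10.7]
gripper_width: 64.6
gripper_force: 20.0
t 30.02 pos [560.3 155.3  58.9] rot [-1.8e+02 -1.0e-01 -6.1e+00] F [-3.8 -0.2 10.7] w 64.6 gf 20.0
```

The tub is on the carton floor. Release, rise, and go over the tongue.

```bash
python3 -m crank '[{"grip":0.055,"x":0,"y":0,"z":-0.001,"yaw":0},{"grip":0.091,"x":0,"y":0,"z":-0.001,"yaw":0},{"grip":0.091,"x":0,"y":0,"z":-0.001,"yaw":0},{"grip":0.091,"x":0,"y":0,"z":-0.001,"yaw":0},{"grip":0.091,"x":0,"y":0,"z":-0.001,"yaw":0}]' 20
python3 -m crank '[{"grip":0.091,"x":0,"y":0,"z":-0.01,"yaw":0},{"grip":0.091,"x":0,"y":0,"z":-0.04,"yaw":0},{"grip":0.091,"x":0,"y":0,"z":-0.08,"yaw":0},{"grip":0.091,"x":0,"y":0,"z":-0.12,"yaw":0},{"grip":0.091,"x":0,"y":0,"z":-0.16,"yaw":0}]' 20
python3 -m crank '[{"grip":0.091,"x":0,"y":0,"z":-0.03,"yaw":0},{"grip":0.091,"x":0,"y":0,"z":-0.06,"yaw":0},{"grip":0.091,"x":0,"y":0,"z":-0.09,"yaw":0},{"grip":0.091,"x":-0.02,"y":0,"z":-0.12,"yaw":0},{"grip":0.091,"x":-0.05,"y":0,"z":-0.13,"yaw":0}]' 20
python3 -m crank '[{"grip":0.091,"x":0,"y":0,"z":0,"yaw":0},{"grip":0.091,"x":0,"y":0,"z":0,"yaw":0},{"grip":0.091,"x":0,"y":0,"z":0,"yaw":0},{"grip":0.091,"x":0,"y":0,"z":0,"yaw":0},{"grip":0.091,"x":0,"y":0,"z":0,"yaw":0}]' 20
python3 - <<'E'
from loc import *
m=camera_model('wrist');s=state();save('wrist','w11.png');im=cv2.imread('pics/raw_w11.png')
hsv=cv2.cvtColor(im,cv2.COLOR_BGR2HSV)
for z in(76,66):
  print(z,proj('',[560,155,z],m),[proj('',[560+a,155+b,z],m).round(0).tolist() for a,b in((32,0),(0,32),(-32,0))])
# flap tongue end / near corners for th=1.9
from m import P,F
p=[565.7,158.2,-.102]
for th in(1.85,1.9):print([proj('',P(p,F(th,d,y,0)),m).round(0).tolist() for d,y in((194,20),(194,-20),(150,100),(150,-100))])
blob(im,*proj('',[560,155,70],m),60,76,m,60)
np.save('w11m.npy',m,allow_pickle=True)
E
python3 go.py
```

```text
time_s: 30.43
ee_pos: [560.2, 155.2, 57.5]
ee_rot: [180.0, 0.0, -6.1]
force: [0.4, -0.0, 0.9]
gripper_width: 88.4
gripper_force: 0.0
time_s: 30.85
ee_pos: [559.8, 155.2, 220.0]
ee_rot: [180.0, 0.0, -6.1]
force: [0.5, 0.4, -0.2]
gripper_width: 90.8
gripper_force: 0.0
time_s: 31.27
ee_pos: [512.8, 160.8, 352.4]
ee_rot: [-179.8, -0.5, -6.2]
force: [1.0, 0.7, 0.6]
gripper_width: 90.9
gripper_force: 0.0
time_s: 31.68
ee_pos: [510.8, 160.4, 346.6]
ee_rot: [179.9, 0.1, -6.1]
force: [0.0, 0.4, -0.3]
gripper_width: 91.0
gripper_force: 0.0
76 [257.37598553 121.6669794 ] [[255.0, 96.0], [233.0, 124.0], [260.0, 147.0]]
66 [257.365997   121.22828724] [[255.0, 96.0], [233.0, 124.0], [260.0, 146.0]]
[[212.0, -113.0], [288.0, -113.0], [101.0, -49.0], [402.0, -50.0]]
[[212.0, -130.0], [288.0, -130.0], [101.0, -60.0], [401.0, -61.0]]
(np.float64(257.3699372627829), np.float64(121.40134204943172)) [256.9 122.7] [231, 97, 52, 53, 2113] [558.8 155.8  76. ] bbox [558.5 156.3  76. ]
t 31.73 pos [510.8 160.4 346.6] rot [ 1.799e+02  1.000e-01 -6.100e+00] F [ 0.2 -0.5 -0.2] w 91.0 gf 0.0
```

The lidded tub shows as a round, level blob at (257,122), exactly where expected. Now the tongue.

```bash
python3 -m crank '[{"grip":0.08,"x":0.035,"y":0,"z":0,"yaw":0},{"grip":0.08,"x":0.075,"y":0,"z":0,"yaw":0},{"grip":0.08,"x":0.115,"y":0,"z":0,"yaw":0},{"grip":0.08,"x":0.15,"y":0,"z":0,"yaw":0},{"grip":0.08,"x":0.175,"y":0,"z":0,"yaw":0}]' 12
python3 -m crank '[{"grip":0.08,"x":0.017,"y":0,"z":0,"yaw":0},{"grip":0.08,"x":0.017,"y":0,"z":0,"yaw":0},{"grip":0.08,"x":0.017,"y":0,"z":0,"yaw":0},{"grip":0.08,"x":0.017,"y":0,"z":0,"yaw":0},{"grip":0.08,"x":0.017,"y":0,"z":0,"yaw":0}]' 12
python3 go.py 701,143,271
```

```text
time_s: 32.15
ee_pos: [687.4, 141.2, 345.4]
ee_rot: [179.9, 0.1, -6.1]
force: [-0.3, 1.0, 0.2]
gripper_width: 79.8
gripper_force: 0.0
time_s: 32.57
ee_pos: [700.3, 140.5, 348.3]
ee_rot: [-180.0, 0.0, -6.1]
force: [0.5, 0.2, -0.4]
gripper_width: 80.0
gripper_force: 0.0
t 32.57 pos [700.3 140.5 348.3] rot [-180.     0.    -6.1] F [ 0.5  0.2 -0.4] w 80.0 gf 0.0
701,143,271 -> [ 0.0004 -0.0026  0.0773] yaw 0.0
```

```bash
python3 -m crank '[{"grip":0.08,"x":0.001,"y":-0.0025,"z":0.02,"yaw":0},{"grip":0.08,"x":0.001,"y":-0.0025,"z":0.045,"yaw":0},{"grip":0.08,"x":0.001,"y":-0.0025,"z":0.065,"yaw":0},{"grip":0.08,"x":0.001,"y":-0.0025,"z":0.077,"yaw":0},{"grip":0.08,"x":0.001,"y":-0.0025,"z":0.077,"yaw":0}]' 12
python3 -m crank '[{"grip":0.035,"x":0,"y":0,"z":0,"yaw":0},{"grip":0.035,"x":0,"y":0,"z":0,"yaw":0},{"grip":0.035,"x":0,"y":0,"z":0,"yaw":0},{"grip":0.035,"x":0,"y":0,"z":0,"yaw":0},{"grip":0.035,"x":0,"y":0,"z":0,"yaw":0}]' 12
python3 -m crank '[{"grip":0.035,"x":0,"y":0,"z":0,"yaw":0},{"grip":0.035,"x":0,"y":0,"z":0,"yaw":0},{"grip":0.035,"x":0,"y":0,"z":0,"yaw":0},{"grip":0.035,"x":0,"y":0,"z":0,"yaw":0},{"grip":0.035,"x":0,"y":0,"z":0,"yaw":0}]' 12
python3 go.py
python3 - <<'E'
import numpy as np
th=np.linspace(1.9,0.0,21);x=-176*np.cos(th)+2.5*np.sin(th);z=176*np.sin(th)+2.5*np.cos(th)
for k in range(0,20,5):print([(round(float(x[i]-x[k])/1000,4),round(-float(z[i]-z[k])/1000,4)) for i in range(k+1,k+6)])
E
```

```text
time_s: 32.98
ee_pos: [700.1, 142.7, 268.1]
ee_rot: [179.9, 0.3, -6.0]
force: [0.4, 0.8, 0.1]
gripper_width: 80.3
gripper_force: 0.0
time_s: 33.4
ee_pos: [702.8, 142.6, 271.8]
ee_rot: [-180.0, -0.1, -6.1]
force: [0.4, -0.3, -0.1]
gripper_width: 49.4
gripper_force: 0.0
time_s: 33.82
ee_pos: [702.8, 143.0, 271.1]
ee_rot: [-180.0, -0.0, -6.1]
force: [-0.4, 1.7, 2.4]
gripper_width: 39.9
gripper_force: 12.0
t 33.82 pos [702.8 143.  271.1] rot [-180.    -0.    -6.1] F [-0.4  1.7  2.4] w 39.9 gf 12.0
[(-0.016, -0.0049), (-0.0324, -0.0082), (-0.049, -0.01), (-0.0657, -0.0102), (-0.0824, -0.0088)]
[(-0.0164, 0.003), (-0.0325, 0.0075), (-0.0481, 0.0135), (-0.0631, 0.021), (-0.0772, 0.0299)]
[(-0.0133, 0.0102), (-0.0255, 0.0216), (-0.0366, 0.034), (-0.0465, 0.0475), (-0.055, 0.0619)]
[(-0.0071, 0.0151), (-0.0128, 0.0308), (-0.017, 0.047), (-0.0196, 0.0635), (-0.0206, 0.0802)]
```

```bash
python3 -m crank '[{"grip":0.035,"x":-0.016,"y":0,"z":-0.0049,"yaw":0},{"grip":0.035,"x":-0.0324,"y":0,"z":-0.0082,"yaw":0},{"grip":0.035,"x":-0.049,"y":0,"z":-0.01,"yaw":0},{"grip":0.035,"x":-0.0657,"y":0,"z":-0.0102,"yaw":0},{"grip":0.035,"x":-0.0824,"y":0,"z":-0.0088,"yaw":0}]' 12
python3 -m crank '[{"grip":0.035,"x":-0.0164,"y":0,"z":0.003,"yaw":0},{"grip":0.035,"x":-0.0325,"y":0,"z":0.0075,"yaw":0},{"grip":0.035,"x":-0.0481,"y":0,"z":0.0135,"yaw":0},{"grip":0.035,"x":-0.0631,"y":0,"z":0.021,"yaw":0},{"grip":0.035,"x":-0.0772,"y":0,"z":0.0299,"yaw":0}]' 12
python3 -m crank '[{"grip":0.035,"x":-0.0133,"y":0,"z":0.0102,"yaw":0},{"grip":0.035,"x":-0.0255,"y":0,"z":0.0216,"yaw":0},{"grip":0.035,"x":-0.0366,"y":0,"z":0.034,"yaw":0},{"grip":0.035,"x":-0.0465,"y":0,"z":0.0475,"yaw":0},{"grip":0.035,"x":-0.055,"y":0,"z":0.0619,"yaw":0}]' 12
python3 go.py
```

```text
time_s: 34.23
ee_pos: [621.4, 151.6, 280.0]
ee_rot: [-179.9, -0.2, -6.1]
force: [2.7, 2.3, -0.6]
gripper_width: 39.8
gripper_force: 12.0
time_s: 34.65
ee_pos: [544.3, 159.7, 251.0]
ee_rot: [-179.9, -0.3, -6.1]
force: [0.4, 1.6, 4.0]
gripper_width: 40.0
gripper_force: 12.2
time_s: 35.07
ee_pos: [488.5, 165.6, 188.3]
ee_rot: [-179.9, -0.1, -6.1]
force: [-1.3, 1.6, 2.8]
gripper_width: 39.9
gripper_force: 12.0
t 35.07 pos [488.5 165.6 188.3] rot [-1.799e+02 -1.000e-01 -6.100e+00] F [-1.3  1.6  2.8] w 39.9 gf 12.0
```

```bash
python3 -m crank '[{"grip":0.035,"x":-0.0071,"y":0,"z":0.0151,"yaw":0},{"grip":0.035,"x":-0.0128,"y":0,"z":0.0308,"yaw":0},{"grip":0.035,"x":-0.017,"y":0,"z":0.047,"yaw":0},{"grip":0.035,"x":-0.0196,"y":0,"z":0.0635,"yaw":0},{"grip":0.035,"x":-0.0206,"y":0,"z":0.0795,"yaw":0}]' 12
python3 -m crank '[{"grip":0.035,"x":0,"y":0,"z":0.001,"yaw":0},{"grip":0.035,"x":0,"y":0,"z":0.002,"yaw":0},{"grip":0.035,"x":0,"y":0,"z":0.003,"yaw":0},{"grip":0.035,"x":0,"y":0,"z":0.003,"yaw":0},{"grip":0.035,"x":0,"y":0,"z":0.003,"yaw":0}]' 12
python3 go.py
```

```text
time_s: 35.48
ee_pos: [467.7, 167.8, 107.8]
ee_rot: [-180.0, 0.1, -6.1]
force: [-1.6, 3.0, 2.1]
gripper_width: 40.1
gripper_force: 12.0
time_s: 35.9
ee_pos: [467.5, 167.7, 105.5]
ee_rot: [180.0, 0.2, -6.1]
force: [-3.3, 4.8, -1.3]
gripper_width: 39.9
gripper_force: 12.0
t 35.9 pos [467.5 167.7 105.5] rot [180.    0.2  -6.1] F [-3.3  4.8 -1.3] w 39.9 gf 12.0
```

```bash
python3 -m crank '[{"grip":0.035,"x":0,"y":0,"z":0.001,"yaw":0},{"grip":0.035,"x":0,"y":0,"z":0.002,"yaw":0},{"grip":0.035,"x":0,"y":0,"z":0.003,"yaw":0},{"grip":0.035,"x":0,"y":0,"z":0.003,"yaw":0},{"grip":0.035,"x":0,"y":0,"z":0.003,"yaw":0}]' 12
python3 go.py
python3 -m crank '[{"grip":0.07,"x":0,"y":0,"z":-0.003,"yaw":0},{"grip":0.07,"x":0,"y":0,"z":-0.003,"yaw":0},{"grip":0.07,"x":0,"y":0,"z":-0.003,"yaw":0},{"grip":0.07,"x":0,"y":0,"z":-0.003,"yaw":0},{"grip":0.07,"x":0,"y":0,"z":-0.003,"yaw":0}]' 12
python3 -m crank '[{"grip":0.07,"x":0,"y":0,"z":-0.02,"yaw":0},{"grip":0.07,"x":0,"y":0,"z":-0.045,"yaw":0},{"grip":0.0,"x":0,"y":0,"z":-0.06,"yaw":0},{"grip":0.0,"x":0.02,"y":0,"z":-0.06,"yaw":0},{"grip":0.0,"x":0.04,"y":0,"z":-0.06,"yaw":0}]' 12
python3 -m crank '[{"grip":0.0,"x":0,"y":0,"z":0,"yaw":0},{"grip":0.0,"x":0,"y":0,"z":0,"yaw":0},{"grip":0.0,"x":0,"y":0,"z":0,"yaw":0},{"grip":0.0,"x":0,"y":0,"z":0,"yaw":0},{"grip":0.0,"x":0,"y":0,"z":0,"yaw":0}]' 12
python3 go.py 508,163,131
```

```text
time_s: 36.32
ee_pos: [467.6, 167.8, 103.9]
ee_rot: [-180.0, 0.1, -6.1]
force: [-6.4, 3.1, 8.4]
gripper_width: 40.0
gripper_force: 12.0
t 36.32 pos [467.6 167.8 103.9] rot [-1.8e+02  1.0e-01 -6.1e+00] F [-6.4  3.1  8.4] w 40.0 gf 12.0
time_s: 36.73
ee_pos: [468.9, 167.2, 105.2]
ee_rot: [180.0, -0.0, -6.1]
force: [0.4, 0.3, -1.2]
gripper_width: 68.7
gripper_force: 0.0
time_s: 37.15
ee_pos: [509.1, 163.3, 166.7]
ee_rot: [-180.0, -0.1, -6.0]
force: [0.9, -0.0, 0.4]
gripper_width: 53.1
gripper_force: 0.0
time_s: 37.57
ee_pos: [507.6, 163.2, 165.0]
ee_rot: [180.0, 0.1, -6.1]
force: [-0.0, -0.3, 0.7]
gripper_width: 19.6
gripper_force: 0.0
t 37.57 pos [507.6 163.2 165. ] rot [ 1.8e+02  1.0e-01 -6.1e+00] F [-0.  -0.3  0.7] w 19.6 gf 0.0
508,163,131 -> [0.0005 0.0002 0.034 ] yaw 0.0
```

```bash
python3 -m crank '[{"grip":0.0,"x":0,"y":0,"z":0.015,"yaw":0},{"grip":0.0,"x":0,"y":0,"z":0.025,"yaw":0},{"grip":0.0,"x":0,"y":0,"z":0.031,"yaw":0},{"grip":0.0,"x":0,"y":0,"z":0.033,"yaw":0},{"grip":0.0,"x":0,"y":0,"z":0.034,"yaw":0}]' 12
python3 go.py
python3 -m crank '[{"grip":0.0,"x":0,"y":0,"z":0.001,"yaw":0},{"grip":0.0,"x":0,"y":0,"z":0.002,"yaw":0},{"grip":0.0,"x":0,"y":0,"z":0.003,"yaw":0},{"grip":0.0,"x":0,"y":0,"z":0.003,"yaw":0},{"grip":0.0,"x":0,"y":0,"z":0.003,"yaw":0}]' 12
python3 go.py
```

```text
time_s: 37.98
ee_pos: [508.1, 163.2, 130.7]
ee_rot: [180.0, 0.1, -6.1]
force: [0.7, 1.1, 0.4]
gripper_width: 0.6
gripper_force: 0.0
t 37.98 pos [508.1 163.2 130.7] rot [ 1.8e+02  1.0e-01 -6.1e+00] F [0.7 1.1 0.4] w 0.6 gf 0.0
time_s: 38.4
ee_pos: [508.8, 163.4, 129.0]
ee_rot: [-180.0, -0.1, -6.1]
force: [-0.6, -0.3, 4.6]
gripper_width: 0.4
gripper_force: 2.4
t 38.4 pos [508.8 163.4 129. ] rot [-1.8e+02 -1.0e-01 -6.1e+00] F [-0.6 -0.3  4.6] w 0.4 gf 2.4
```

Contact comes exactly at the shut height (flap top at 110 mm). One firmer press, then clear away.

```bash
python3 -m crank '[{"grip":0.0,"x":0,"y":0,"z":0.001,"yaw":0},{"grip":0.0,"x":0,"y":0,"z":0.002,"yaw":0},{"grip":0.0,"x":0,"y":0,"z":0.002,"yaw":0},{"grip":0.0,"x":0,"y":0,"z":0.002,"yaw":0},{"grip":0.0,"x":0,"y":0,"z":0.002,"yaw":0}]' 12
python3 -m crank '[{"grip":0.0,"x":0,"y":0,"z":-0.02,"yaw":0},{"grip":0.0,"x":0,"y":0,"z":-0.05,"yaw":0},{"grip":0.0,"x":0,"y":0,"z":-0.08,"yaw":0},{"grip":0.0,"x":-0.02,"y":0.03,"z":-0.11,"yaw":0},{"grip":0.0,"x":-0.04,"y":0.06,"z":-0.13,"yaw":0}]' 12
python3 -m crank '[{"grip":0.0,"x":-0.02,"y":0.03,"z":0,"yaw":0},{"grip":0.0,"x":-0.04,"y":0.07,"z":0,"yaw":0},{"grip":0.0,"x":-0.05,"y":0.1,"z":0,"yaw":0},{"grip":0.0,"x":-0.06,"y":0.13,"z":0,"yaw":0},{"grip":0.0,"x":-0.06,"y":0.15,"z":0,"yaw":0}]' 12
python3 - <<'E'
from loc import *
from m import P,F
m=camera_model('top');save('top','t12.png');g=cv2.imread('pics/raw_t12.png')
p=[565.7,158.2,-.102]
# white tape ends show the flap angle: compare tape's quad with the prediction for shut
hsv=cv2.cvtColor(g,cv2.COLOR_BGR2HSV);mask=np.zeros(g.shape[:2],np.uint8);mask[150:262,50:200]=(hsv[150:262,50:200,1]<60)&(hsv[150:262,50:200,2]>120)
n,l,st,c=cv2.connectedComponentsWithStats(mask.astype(np.uint8))
i=1+st[1:,4].argmax();print(st[i],c[i])
for th in(0,.03,.06,.1):print(th,proj('',P(p,F(th,150,0,5)),m).round(1),proj('',P(p,F(th,75,0,5)),m).round(1),proj('',P(p,F(th,0,0,5)),m).round(1))
E
python3 go.py
```

```text
time_s: 38.82
ee_pos: [508.8, 163.4, 128.8]
ee_rot: [-180.0, -0.1, -6.1]
force: [-4.3, -1.4, 16.2]
gripper_width: 0.6
gripper_force: 8.1
time_s: 39.23
ee_pos: [466.0, 111.5, 255.6]
ee_rot: [-179.9, -0.2, -6.0]
force: [0.9, -0.3, -0.7]
gripper_width: 0.6
gripper_force: 0.0
time_s: 39.65
ee_pos: [386.8, -33.5, 254.0]
ee_rot: [180.0, 0.0, -6.1]
force: [0.9, -0.2, -0.4]
gripper_width: 0.5
gripper_force: 0.0
[ 108  175   35   74 1707] [125.08845929 211.49326303]
0 [119.  246.1] [125.3 210.5] [131.3 175.8]
0.03 [118.5 245.8] [125.  210.2] [131.4 175.8]
0.06 [117.9 245.5] [124.7 209.9] [131.4 175.7]
0.1 [117.1 244.9] [124.4 209.5] [131.4 175.6]
t 39.7 pos [387.7 -35.7 254. ] rot [179.8  -0.   -6.2] F [ 0.2 -0.5 -0.4] w 0.5 gf 0.0
```

The flap is flat shut: the tape centroid at (125.1, 211.5) matches the prediction for angle 0. I hand the job in.

```bash
python3 -c "
from workcell import *
print(job_done())"
```

```text
the job is handed in; nothing more can be done
None
```

The job is handed in: all three knobs found are in the tub, the lid is pressed fully home, the lidded tub stands on the carton floor, and the flap is folded flat shut. I did not touch the screwdriver, mug or soap bottle.

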